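# Set up the bottle shaker and start it

## Robot

A 6-joint arm with a two-finger parallel gripper is mounted at the origin on the work surface. World frame = base frame: x ahead of the robot, y to its left, z up, the work surface at z = 0. Lengths are in m, angles in rad, forces in N, time in s.
With the tool pointing down it reaches from about 0.35 to 0.975 m from the base axis. Payload 4.9 kg.
Tool frame: the origin (TCP) lies at the very end of the fingers, on their centre line; the grasp point (between the pads) lies 19 mm behind it (ctrl.pinch_z is the distance from the TCP to the grasp point, in m); z points along the fingers, y is the direction in which the jaws open and shut (so a half turn about z gives the same grasp; the last joint's range is limited). The gripper opens to 85 mm and grips with 20 to 120 N. Pads are 22 mm wide; open, the fingers measure 114 mm over their backs; the gripper's body (76 mm by 85 mm) begins 54 mm behind the grasp point. The pads swing forward as they close: fully open they stand 13 mm farther back than shut.
Start: joints at [-1.302, 0.053, 1.613, -0, 1.476, -0.119], TCP at [0.236, -0.579, 0.231] pointing down, gripper open.
Joint ranges: [-3.01, 3.01], [-1.01, 2.22], [0.06, 2.58], [-1.02, 4.17], [0.09, 2.62], [-3.14, 3.14]. Speed limits (rad/s): [2.57, 2.57, 3.14, 3.14, 3.14, 3.14].

## Interface

Orientations are given as a rotation vector (axis times angle).
In Python, from station import ctrl gives the robot as it stands.
- The arm moves only by the tool carry_out, never from a script. Its argument "series" is a list of rows, each a list of 7 numbers: the shift along the world's x, y, z each as a share of 0.025 m, from -1 to 1, then the turn, a rotation vector about the world's x, y, z each as a share of 0.1 rad, from -1 to 1, then the opening, from 0 (shut) to 1 (fully open). A call has 1 to 12 rows; each row shifts and turns the commanded pose from where the row before left it; what a row does not reach is not made up. A row lasts 1/10 s, in which the tool goes at most 50 mm and 8.59 degrees, less where a joint would pass 70% of its speed; a pose out of reach is approached as far as the arm can. A call with a number of a shift or a turn outside -1 to 1 is refused whole. A call with a gripper value outside its range is refused whole. The fingers move at their own pace and stop on an object; "grip_force" is the grip in N (left out, the last holds). Time passes only in rows, so rows that do not move let the fingers close. It gives the time, the measured TCP pose, the force and the opening at its end, in the units of the state.
- ctrl.get_obs(): the state, without advancing time (a new reading comes with each control period).
- ctrl.get_image(name): name is "side" or "top"; returns a dict with "frame" (384x512x3 uint8, blue, green, red), "fx", "fy", "cx", "cy" (pixels), "k1" (the pictures are not rectified: a ray, as slopes to the right and down, at radius r is drawn at 1 + k1 r^2 times it, then the intrinsics apply), "R" (3x3) and "t" (3): a world point X has camera coordinates R X + t. Camera axes: x right, y down, z forward; pixel columns grow to the right and rows downward; lengths in m; the calibration is good to about 2 mm. A picture is of the moment at which its call begins. There is no depth.
- ctrl.finish_job(): hands the job in, once; it reports no verdict.
Trained networks look in a picture, given as the dict that the camera call returned (one of the last four; its "shot" number tells which), for a name from the list of things; names that differ only in an ending like _2 or _b are one class to them, and where a whole thing is asked for, a point or a joint stands for the part that bears it (a point fixed in the world has none). Each returns a list of dicts, best first, with "p" (0 to 1); they miss things now and then, are a little off and sometimes report something else, mostly with a low value. They report only what shows in the picture. A call takes as long as a camera call. They do not tell look-alikes from the thing itself.
- ctrl.trace(picture, name): "mask" (384x512 bool, what is visible of it) and "rect" ([left, top, width, height] as shares, 0 to 1, of the picture: columns of its width, rows of its height, round what is visible of it).
- ctrl.mark_of(picture, name): "position" ([column, row] as shares, 0 to 1, of the picture: columns of its width, rows of its height: a listed point, or the origin of a listed thing).
The state is a dict: "t": time; "q": joint angles; "dq": joint speeds; "effort": joint torques, N m; "tool_pos": TCP position; "tool_rot": TCP orientation; "contact_force": force on the tool from outside, world axes, zero at the start; "wrist_torque": the same for the moment, N m; "opening": finger opening in m.
Only numpy, scipy, OpenCV 4.12 (cv2) and the standard library are available. Lean on these libraries where they do the work, as an engineer would, in place of code of your own. Each camera call takes 0.05 s, during which the arm holds its last target.

## Task

Set up the ink-bottle shaker: turn its clamp knob anticlockwise to slacken it, only then slide the slotted fence until its black line meets the line on the white mark plate, and turn the knob clockwise until it is fully tight again. Then stand every ink bottle from the paper sheet upright in the bay between fence and back rail, and last of all throw the lever into the notch marked by the standing brass pin. Leave the beaker, the pot and the brush where they are.

Things in the scene. Friction and masses are not known exactly. Their poses are not given: they have to be found in the camera images.
- shaker: low fixed bench shaker: blue base 270 x 290 x 50 mm, grey control box at its left (+y) end. Origin at the centre of the underside, on the bench. x points away from the operator to the back rail, y along the bay, z up; it may stand turned a little. All offsets below are along these axes. The deck is 50 mm above the origin
- rail_foot (a point): middle of the inner face of the steel back rail, at deck height; axes as the shaker's. The rail is 30 mm high and runs along y. The bay is the space between it and the fence's wall (on its -x side), with end stops 22 mm high 135 mm either side. Bottles stand there on the deck in one row along y, centres up to 105 mm either side of this point; four fit at 64 mm spacing
- fence (a joint): travel of the aluminium fence in m, 0 to 0.06, growing towards the operator (-x). The fence is an L: a wall 22 mm high, 250 mm long, facing the rail, and a flat foot with two slots that slide over two bolts. The bay is 45 mm + travel wide. It takes about 6 N to move and stays where left, however the knob stands
- fence_tab (a point): the fence's upright pull tab in the middle of its foot, 14 mm thick along the shaker's x, 28 mm wide along y, top 51 mm above the deck and 45 mm above the foot; this point is on its centre line, 35 mm above the deck. Free space of 35 mm and more on every side
- fence_line (a point): end of the black line on the right-hand (-y) edge of the fence's foot; it moves with the fence. Axes as the shaker's
- mark: white plate 36 x 24 mm with a black line across, on the deck just to the right of the fence's foot; fixed, in another place along x at each start. Origin on its line, axes as the shaker's. The fence is set when fence_line and this line have the same x in the shaker's frame, within 4 mm
- clamp (a joint): turn of the clamp knob in rad, 0 (fully slack) to 1.2 (fully tight, end stop), clockwise from above tightens; starts tight. Below 0.5 counts as slack, above 1.0 as tight. Stiff to turn (0.08 Nm) and stays where left
- clamp_grip (a point): centre of the knob's black grip bar, on the turning axis (vertical), 45 mm above the deck. The bar is 42 mm long, 14 mm thick, 30 mm high (30 to 60 mm above the deck); it lies along x of this point's frame, which turns with it
- lever (a joint): swing of the lever in rad, 0 (stop notch, where it starts) to 1.2, clockwise from above about a vertical axis. Spring detents hold it at 0, 0.4, 0.8 and 1.2; leaving a detent takes about 2 to 3 N at the handle, and it snaps into the nearest one when let go
- lever_handle (a point): the lever's upright round black handle, 16 mm in diameter, from 11 to 55 mm above the deck, 85 mm from the pivot; this point is on its axis 37 mm above the deck
- lever_pivot (a point): point on the lever's vertical pivot axis, at the height of lever_handle
- lever_point (a point): point 10 mm beyond the steel lever's tip, 108 mm from the pivot, on the line from the pivot through the handle, near deck height; when the lever stands in the marked notch this point is at the brass pin (within 12 mm)
- pin: small brass pin 9 mm in diameter and 10 mm high, standing on the control box 108 mm from the lever's pivot at the marked notch (0.4, 0.8 or 1.2 rad; the other two notches have only flat black plugs); origin at its foot. Fixed during the job
- ink1_mid (a point): squat closed black ink bottle, all alike: round, 54 mm in diameter, 70 mm high, 100 to 195 g; shoulder slopes from 36 to 45 mm, cap 36 mm in diameter from 50 to 70 mm above its foot, easy to grip. This point: on its axis, half-way up (35 mm above its foot); z points to the cap. Two to four stand on a sheet of paper on the bench; an absent one is None
- ink2_mid (a point): squat closed black ink bottle, all alike: round, 54 mm in diameter, 70 mm high, 100 to 195 g; shoulder slopes from 36 to 45 mm, cap 36 mm in diameter from 50 to 70 mm above its foot, easy to grip. This point: on its axis, half-way up (35 mm above its foot); z points to the cap. Two to four stand on a sheet of paper on the bench; an absent one is None
- ink3_mid (a point): squat closed black ink bottle, all alike: round, 54 mm in diameter, 70 mm high, 100 to 195 g; shoulder slopes from 36 to 45 mm, cap 36 mm in diameter from 50 to 70 mm above its foot, easy to grip. This point: on its axis, half-way up (35 mm above its foot); z points to the cap. Two to four stand on a sheet of paper on the bench; an absent one is None
- ink4_mid (a point): squat closed black ink bottle, all alike: round, 54 mm in diameter, 70 mm high, 100 to 195 g; shoulder slopes from 36 to 45 mm, cap 36 mm in diameter from 50 to 70 mm above its foot, easy to grip. This point: on its axis, half-way up (35 mm above its foot); z points to the cap. Two to four stand on a sheet of paper on the bench; an absent one is None
- beaker: open glass beaker, 72 mm in diameter, 85 mm high; not part of the job. Origin at the centre of its foot
- pot: amber glass pot with a blue lid, 88 mm in diameter, 78 mm high; not part of the job. Origin at the centre of its foot
- brush: flat brush 170 mm long lying on the bench; not part of the job. Origin at its middle, underside
Things that resemble listed ones, but are neither listed nor needed, are in the scene too. What is shaped like the part that bears ink2_mid but red or turquoise is not meant.

How it is judged:
By the outcome, as a careful person would: the job done as asked, in the order asked, and still so for the second after the job is handed in, with the robot touching nothing.
Of ink1, ink2, ink3, ink4 only 2 to 4 are there at a start; the rules pass over those that are not, and their reading is None.
At some moment in a run one of ink1, ink2, ink3, ink4 may be knocked a few centimetres aside while the robot is not near it.
Once in a run the grip may slacken for a moment while it holds something.
It also fails if it takes over 210 s, if anything falls off the work surface, if the arm or the gripper's body presses on something with over 40 N, if the wrist force passes 120 N, or if a joint passes its speed limit or range.

## Working session

There is one attempt and no reset: what is moved stays moved. The work goes in short steps, Python scripts to look and compute and a tool call to move; the robot and the scene stay as the last step left them, time stands still between calls to the robot, and variables do not carry over. Pictures are saved under pics/ and viewed, and the job is handed in when it is done.

Besides the shell and the picture viewer there is one more tool, called after ">>>" as name(argument=value, ...) on one line, values as JSON. carry_out: Moves the arm, as the interface text tells. Shift numbers are shares of 0.025 m and turn numbers shares of 0.1 rad, none past 1 either way. Its arguments: {"type":"object","properties":{"series":{"type":"array"},"grip_force":{"type":"number"}},"required":["series"]}

```bash
mkdir -p pics; ls
cat > h.py <<'E'
import numpy as np, cv2
from station import ctrl
def snap(name,fn=None):
    p=ctrl.get_image(name)
    if fn: cv2.imwrite('pics/'+fn,p['frame'])
    return p
def ray(p,px):
    # px in pixels -> origin, dir
    xd=(px[0]-p['cx'])/p['fx']; yd=(px[1]-p['cy'])/p['fy']
    rd=np.hypot(xd,yd); r=rd
    for _ in range(30): r=rd/(1+p['k1']*r*r)
    s=r/rd if rd>0 else 1
    d=np.array([xd*s,yd*s,1.]); R=np.array(p['R']);t=np.array(p['t'])
    return -R.T@t, R.T@d
def onz(p,px,z):
    o,d=ray(p,px); return o+d*(z-o[2])/d[2]
def proj(p,X):
    c=np.array(p['R'])@np.array(X)+np.array(p['t']); a=c[:2]/c[2]; r2=a@a
    a=a*(1+p['k1']*r2); return np.array([p['fx']*a[0]+p['cx'],p['fy']*a[1]+p['cy']])
def tri(ps,pxs):
    A=np.zeros((3,3));b=np.zeros(3);rs=[]
    for p,x in zip(ps,pxs):
        o,d=ray(p,x); d=d/np.linalg.norm(d);P=np.eye(3)-np.outer(d,d);A+=P;b+=P@o
    X=np.linalg.solve(A,b)
    return X,[np.linalg.norm(proj(p,X)-x) for p,x in zip(ps,pxs)]
def mk(p,n):
    return [(round(m['p'],2),np.array(m['position'])*[512,384]) for m in ctrl.mark_of(p,n)]
def obs():
    o=ctrl.get_obs(); print('t',o['t'],'pos',np.round(o['tool_pos'],4),'rot',np.round(o['tool_rot'],3),'q',np.round(o['q'],3),'F',np.round(o['contact_force'],1),'op',o['opening'])
    return o
E
python3 - <<'E'
from h import *
o=obs()
a=snap('side','side0.png');b=snap('top','top0.png')
for p in(a,b): print(p['fx'],p['cx'],p['cy'],p['k1'],-np.array(p['R']).T@p['t'],np.round(p['R'],2))
for n in 'shaker rail_foot fence_tab fence_line mark clamp_grip lever_handle lever_pivot lever_point pin ink1_mid ink2_mid beaker pot brush'.split():
    print(n)
    for p in(a,b): print('   ',[(q,np.round(x).tolist()) for q,x in mk(p,n)])
E
```

```text
pics
t 0.0 pos [ 0.2362 -0.578   0.2301] rot [-3.081 -0.605  0.   ] q [-1.302  0.053  1.614 -0.     1.476 -0.119] F [-0.3  0.1  0.8] op 0.08561395379980519
422.60180284797235 251.02610929003703 192.43993064742 0.04702128366398886 [0.45841796 1.09703929 1.36665652] [[-0.99 -0.1  -0.02]
 [-0.06  0.76 -0.65]
 [ 0.08 -0.64 -0.76]]
351.8221463609852 255.71380902761308 190.2999760311974 -0.0156263081751068 [0.52483036 0.03284901 1.12512696] [[ 0.02 -1.   -0.01]
 [-1.   -0.02 -0.06]
 [ 0.06  0.01 -1.  ]]
shaker
    [(0.77, [273.0, 182.0])]
    [(0.72, [306.0, 221.0])]
rail_foot
    [(0.94, [250.0, 174.0]), (0.63, [287.0, 180.0]), (0.48, [278.0, 278.0])]
    [(0.68, [305.0, 182.0]), (0.47, [191.0, 236.0])]
fence_tab
    [(0.63, [285.0, 165.0])]
    [(0.93, [311.0, 230.0])]
fence_line
    [(0.66, [286.0, 152.0])]
    [(0.83, [342.0, 237.0]), (0.38, [344.0, 224.0])]
mark
    [(0.37, [280.0, 154.0])]
    [(0.55, [349.0, 226.0])]
clamp_grip
    [(0.52, [285.0, 175.0])]
    [(0.45, [288.0, 239.0])]
lever_handle
    [(0.53, [286.0, 192.0]), (0.2, [252.0, 249.0])]
    [(0.56, [258.0, 235.0])]
lever_pivot
    [(0.74, [264.0, 205.0])]
    [(0.64, [241.0, 213.0])]
lever_point
    [(0.68, [288.0, 198.0])]
    [(0.49, [265.0, 243.0])]
pin
    []
    []
ink1_mid
    [(0.56, [278.0, 278.0])]
    [(0.84, [149.0, 231.0])]
ink2_mid
    [(0.81, [240.0, 325.0]), (0.71, [196.0, 271.0]), (0.64, [289.0, 335.0]), (0.6, [250.0, 281.0])]
    [(0.77, [142.0, 201.0]), (0.67, [90.0, 242.0]), (0.59, [93.0, 192.0]), (0.51, [153.0, 140.0])]
beaker
    [(0.72, [199.0, 238.0])]
    [(0.79, [211.0, 127.0])]
pot
    [(0.69, [272.0, 181.0]), (0.58, [304.0, 132.0])]
    [(0.69, [410.0, 263.0])]
brush
    [(0.74, [281.0, 154.0]), (0.7, [221.0, 186.0])]
    [(0.67, [291.0, 145.0])]
```

Run:
```python
import cv2
for n in('side','top'):
    im=cv2.imread(f'pics/{n}0.png')
    cv2.imwrite(f'pics/{n}0b.png',cv2.resize(im,(800,600),interpolation=cv2.INTER_CUBIC))
im=cv2.imread('pics/top0.png')[160:290,220:390]; cv2.imwrite('pics/top0c.png',cv2.resize(im,(784,600),interpolation=cv2.INTER_CUBIC))
im=cv2.imread('pics/side0.png')[130:230,210:340]; cv2.imwrite('pics/side0c.png',cv2.resize(im,(780,600),interpolation=cv2.INTER_CUBIC))
```

```text
(no output)
```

View pics/side0b.png

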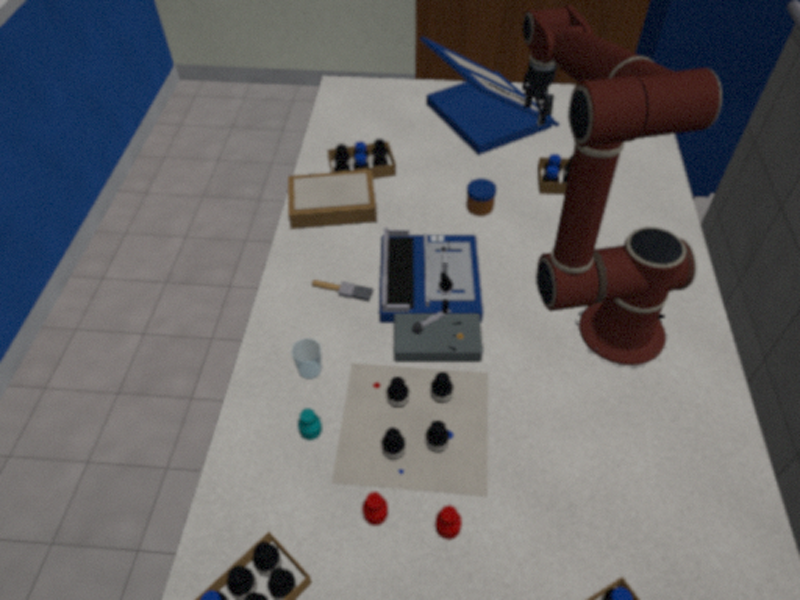

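View pics/top0b.png

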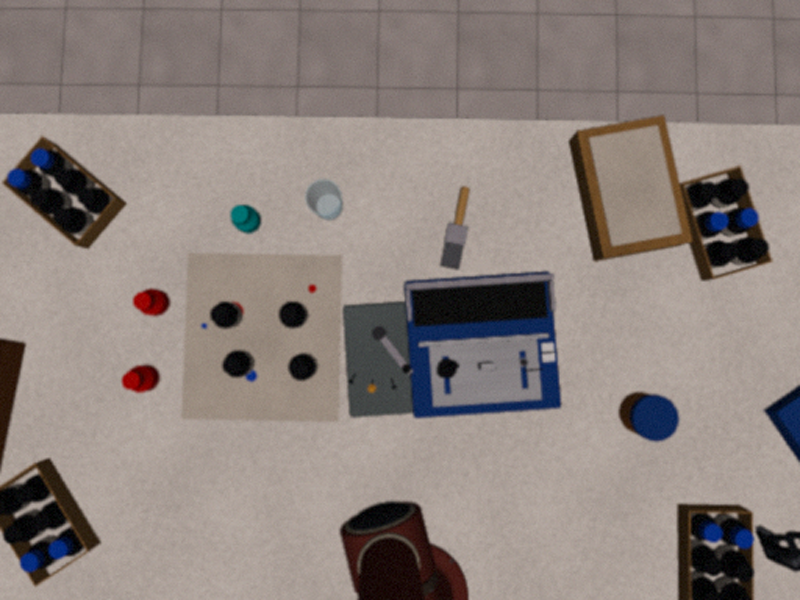

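View pics/top0c.png

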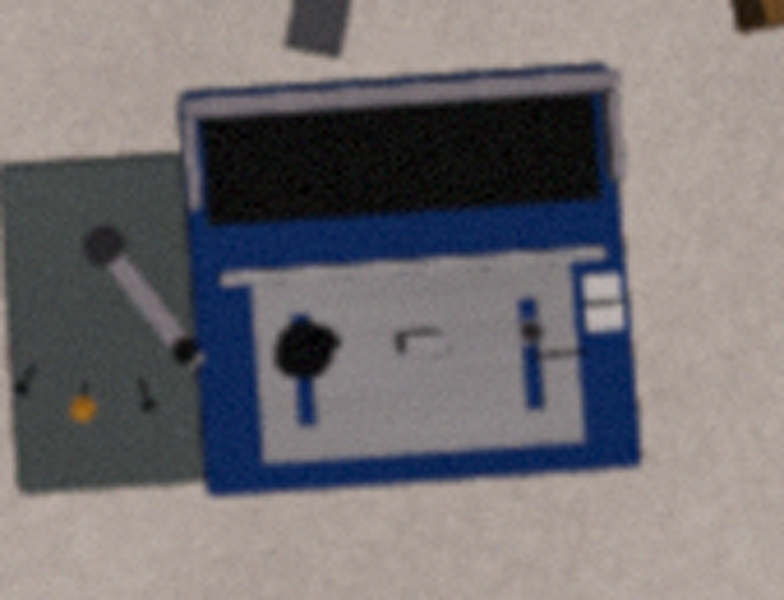

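View pics/side0c.png

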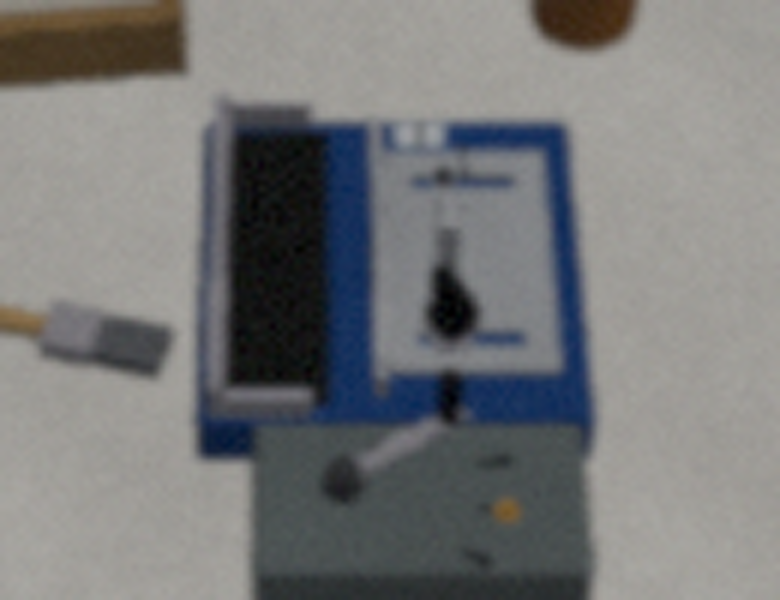

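The top crop shows the black knob at about (305,348), the pull tab at (418,340), the fence line at (560,352) and the mark line at (603,302). The lever handle is at (185,350) and the brass pin is the middle notch at (83,408).

Candidates for "ink bottle", in top-image 800x600 pixels:
- **Wanted:** the four black bottles on the paper at (226,314), (292,314), (238,363) and (302,366).
- **Not wanted:** red at (151,301) and (140,378), turquoise at (245,218), and the crated bottles.
- **Not obstacles:** the small coloured dots on the sheet are flat.

Run:
```python
from h import *
A=[];B=[]
a=snap('side');b=snap('top')
def best(p,n): 
    m=mk(p,n); return m[0][1] if m else None
for n in 'rail_foot fence_tab fence_line mark clamp_grip lever_handle lever_pivot lever_point'.split():
    x,y=best(a,n),best(b,n)
    if x is None or y is None: print(n,x,y);continue
    X,e=tri([a,b],[x,y]); print(n,np.round(X,4),np.round(e,1),np.round(x),np.round(y))
# hand pts top crop
def T(u,v): return (220+u/4.612-.0,160+v/4.615)
for nm,uv,z in [('fl',(545,354),.056),('fl2',(578,351),.056),('mkL',(588,303),.051),('mkR',(620,300),.051),('blueFR',(638,462),.05),('blueFL',(210,492),.05),('blueBR',(607,67),.05),('wallL',(222,279),.072),('wallR',(605,252),.072),('bedBL',(200,122),.05),('bedBR',(597,95),.05),('bedFL',(212,222),.05),('bedFR',(602,197),.05),('pin',(83,408),.055),('pivot',(103,244),.06),('footFL',(265,463),.056),('footFR',(584,440),.056),('boltR',(532,330),.06)]:
    print(nm,np.round(onz(b,T(*uv),z),4))
im=np.mean([snap('top')['frame'].astype(float) for _ in range(4)],0).astype(np.uint8)
cv2.imwrite('pics/topavg.png',im)
c=im[205:265,270:370]; cv2.imwrite('pics/tc1.png',cv2.resize(c,(800,480),interpolation=cv2.INTER_CUBIC))
c=im[210:260,225:305]; cv2.imwrite('pics/tc2.png',cv2.resize(c,(800,500),interpolation=cv2.INTER_CUBIC))
im=np.mean([snap('side')['frame'].astype(float) for _ in range(4)],0).astype(np.uint8)
c=im[145:220,240:320]; cv2.imwrite('pics/sc1.png',cv2.resize(c,(640,600),interpolation=cv2.INTER_CUBIC))
obs()
```

```text
rail_foot [ 0.6133 -0.1135  0.0517] [2.2 3. ] [251. 173.] [306. 181.]
fence_tab [ 0.4683 -0.1209  0.1011] [0.5 0.8] [284. 166.] [310. 232.]
fence_line [ 0.4502 -0.2252  0.0686] [0.7 1.1] [288. 154.] [344. 239.]
mark [ 0.4869 -0.228   0.082 ] [0.2 0.3] [280. 151.] [346. 226.]
clamp_grip [ 0.4575 -0.0523  0.1106] [0.7 1. ] [286. 177.] [287. 235.]
lever_handle [ 0.474  -0.1366 -0.0933] [4.1 5.4] [285. 193.] [306. 222.]
lever_pivot None [242.7904 209.8176]
lever_point [0.4352 0.0105 0.0739] [0.6 0.8] [290. 195.] [265. 241.]
fl [ 0.4538 -0.2113  0.056 ]
fl2 [ 0.4561 -0.2329  0.056 ]
mkL [ 0.4874 -0.2406  0.051 ]
mkR [ 0.4897 -0.2617  0.051 ]
blueFR [ 0.384  -0.2739  0.05  ]
blueFL [0.3599 0.0065 0.05  ]
blueBR [ 0.6438 -0.2534  0.05  ]
wallL [0.4996 0.0014 0.072 ]
wallR [ 0.5211 -0.2463  0.072 ]
bedBL [0.6027 0.0168 0.05  ]
bedBR [ 0.625  -0.2467  0.05  ]
bedFL [0.5366 0.0079 0.05  ]
bedFR [ 0.5573 -0.2501  0.05  ]
pin [0.4135 0.0906 0.055 ]
pivot [0.5209 0.0793 0.06  ]
footFL [ 0.3801 -0.0289  0.056 ]
footFR [ 0.3984 -0.2369  0.056 ]
boltR [ 0.4695 -0.2018  0.06  ]
t 2.9 pos [ 0.2363 -0.5786  0.2313] rot [-3.083 -0.605 -0.   ] q [-1.302  0.053  1.613  0.     1.476 -0.119] F [-0.9 -1.3  0. ] op 0.08509278332678885
```

View pics/tc1.png

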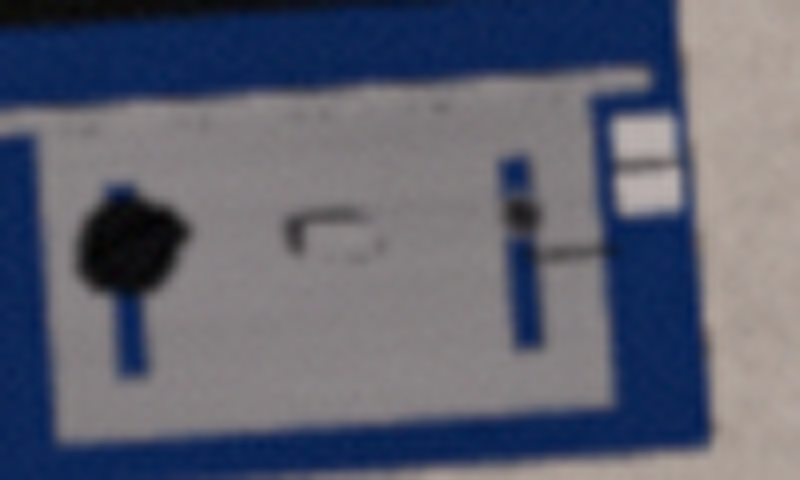

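View pics/tc2.png

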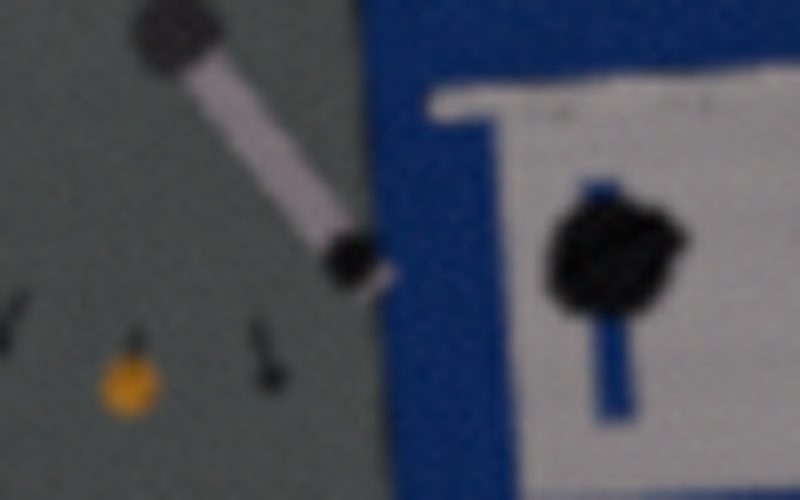

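View pics/sc1.png

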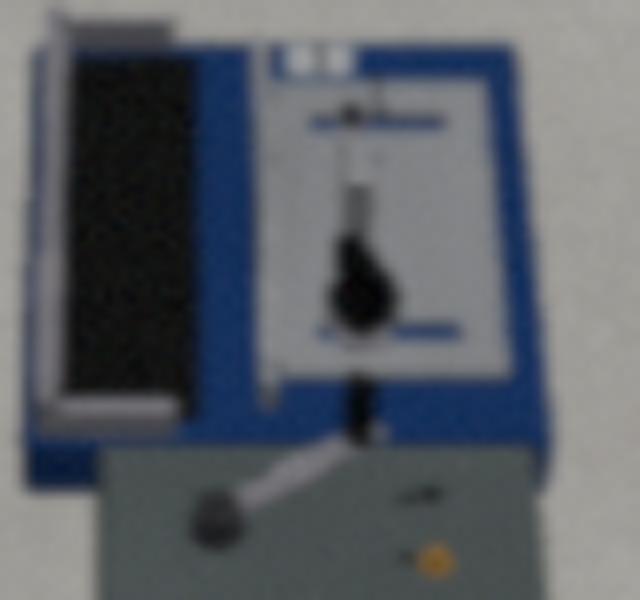

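Run:
```python
from h import *
for nm,(r0,r1,c0,c1) in {'top':(220,254,270,304),'side':(160,194,268,302)}.items():
    im=np.mean([snap(nm)['frame'].astype(float) for _ in range(8)],0)
    c=im[r0:r1,c0:c1]; c=np.clip((c-5)/60,0,1)**0.6*255
    cv2.imwrite(f'pics/k_{nm}.png',cv2.resize(c.astype(np.uint8),(578,578),interpolation=cv2.INTER_CUBIC))
b=snap('top')
for n in('clamp_grip','ink1_mid','lever_handle'):
  for m in ctrl.trace(b,n)[:5]: print(n,m['p'],np.array(m['rect'])*[512,384,512,384],m['mask'].sum())
```

```text
ink1_mid 0.59 [141.8752 223.104   19.9168  18.3168] 280
lever_handle 0.63 [239.104  211.2     24.32    27.6864] 196
```

View pics/k_top.png

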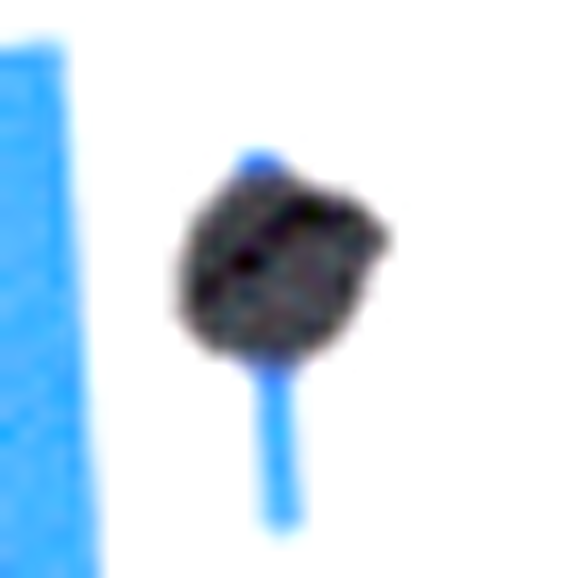

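View pics/k_side.png

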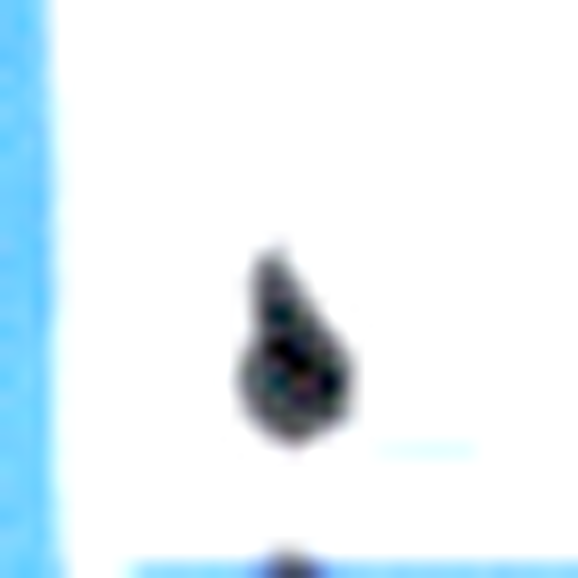

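Run:
```python
from h import *
tiles=[]
for nm,(r0,c0) in {'top':(220,270),'side':(160,268)}.items():
    fr=[snap(nm) for _ in range(3)]; p=fr[-1]
    im=np.mean([f['frame'].astype(float) for f in fr],0)
    c=im[r0:r0+34,c0:c0+34]; c=np.clip((c-5)/60,0,1)**0.6*255
    c=cv2.resize(c.astype(np.uint8),(380,380),interpolation=cv2.INTER_CUBIC); s=380/34
    row=[]
    for deg in(-35,-57,-75,):
        d=c.copy(); th=np.radians(deg); u=np.array([np.cos(th),np.sin(th),0]);v=np.array([-u[1],u[0],0])
        for z,col in((.08,(0,0,255)),(.11,(0,160,0))):
            q=[proj(p,np.array([.457,-.052,z])+a*.021*u+b*.007*v) for a,b in((1,1),(1,-1),(-1,-1),(-1,1))]
            q=(np.array(q)-[c0-.5,r0-.5])*s
            cv2.polylines(d,[q.astype(np.int32)],True,col,1)
        row.append(d[60:330,60:330] if nm=='top' else d[60:330,60:330])
    tiles.append(np.hstack(row))
cv2.imwrite('pics/kb.png',np.vstack(tiles))
```

```text
(no output)
```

View pics/kb.png

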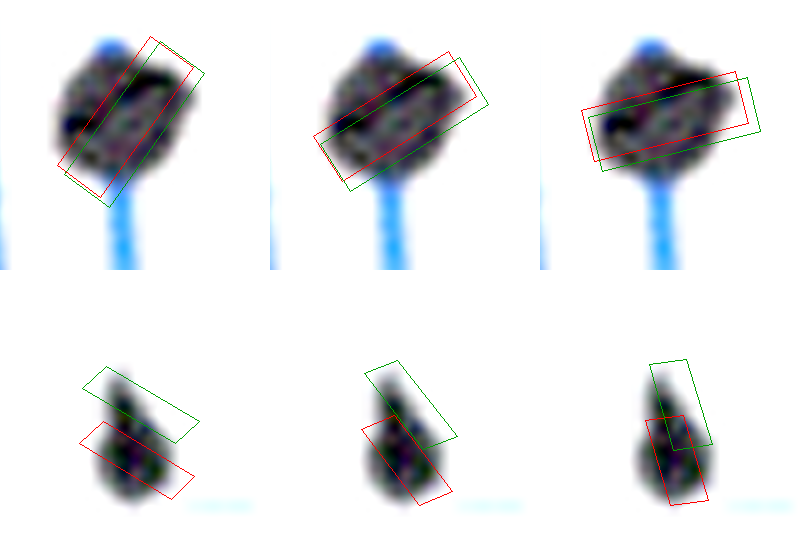

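>>> carry_out(series=[[0.4,0.96,0,0,0,0.75,0.5],[0.4,0.96,0,0,0,0.75,0.5],[0.4,0.96,0,0,0,0.75,0.5],[0.4,0.96,0,0,0,0.75,0.5],[0.4,0.96,0,0,0,0.75,0.5],[0.4,0.96,0,0,0,0.75,0.5],[0.4,0.96,0,0,0,0.75,0.5],[0.4,0.96,0,0,0,0.75,0.5],[0.4,0.96,0,0,0,0.75,0.5],[0.4,0.96,0,0,0,0.75,0.5],[0.4,0.96,0,0,0,0.75,0.5]], grip_force=50)

```text
t: 5.3
tool_pos: [0.3466, -0.3136, 0.2315]
tool_rot: [2.579, 1.794, 0.0]
contact_force: [-0.3, 0.1, -1.0]
opening: 0.0426
```

>>> carry_out(series=[[0.4,0.96,0,0,0,0.75,0.5],[0.4,0.96,0,0,0,0.75,0.5],[0.4,0.96,0,0,0,0.75,0.5],[0.4,0.96,0,0,0,0.75,0.5],[0.4,0.96,0,0,0,0.75,0.5],[0.4,0.96,0,0,0,0.75,0.5],[0.4,0.96,0,0,0,0.75,0.5],[0.4,0.96,0,0,0,0.75,0.5],[0.4,0.96,0,0,0,0.75,0.5],[0.4,0.96,0,0,0,0.75,0.5],[0.4,0.96,0,0,0,0.7,0.5],[0,0,0,0,0,0,0.5]])

```text
t: 6.5
tool_pos: [0.4569, -0.0485, 0.2315]
tool_rot: [-1.648, -2.675, -0.001]
contact_force: [-0.5, -0.6, -0.0]
opening: 0.0427
```

```bash
cat >> h.py <<'E'
def beta(o):
    R=cv2.Rodrigues(np.array(o['tool_rot']))[0]; print('beta',np.arctan2(R[1,0],R[0,0]),'zaxis',np.round(R[:,2],3));
E
python3 - <<'E'
from h import *
o=obs(); beta(o)
E
```

```text
t 6.5 pos [ 0.4569 -0.0485  0.2315] rot [-1.648e+00 -2.675e+00 -1.000e-03] q [-2.680e-01 -3.620e-01  1.982e+00  1.000e-03  1.521e+00 -7.350e-01] F [-0.5 -0.6 -0. ] op 0.04270282568380161
beta 2.037089337015784 zaxis [ 0.     0.001 -1.   ]
```

>>> carry_out(series=[[0.08,-0.08,-1,0,0,0,0.5],[0,0,-1,0,0,0,0.5],[0,0,-1,0,0,0,0.5],[0,0,-1,0,0,0,0.5],[0,0,-0.4,0,0,0,0.5],[0,0,-0.3,0,0,0,0.5],[0,0,0,0,0,0,0.5]])

```text
t: 7.2
tool_pos: [0.4581, -0.0528, 0.1135]
tool_rot: [-1.654, -2.67, 0.001]
contact_force: [-0.1, 0.1, 0.2]
opening: 0.0426
```

Run:
```python
from h import *
a=snap('side');b=snap('top');
c=[cv2.resize(p['frame'][r:r+100,q:q+100],(400,400),interpolation=cv2.INTER_CUBIC) for p,r,q in((a,110,230),(b,190,240))]
cv2.imwrite('pics/g1.png',np.clip(np.hstack(c)*1.5,0,255).astype(np.uint8)); obs()
```

```text
t 7.3 pos [ 0.4591 -0.0529  0.115 ] rot [1.653e+00 2.669e+00 1.000e-03] q [-0.276 -0.251  2.095 -0.     1.296 -0.738] F [ 0.3 -0.6  1.9] op 0.04276747812412643
```

View pics/g1.png

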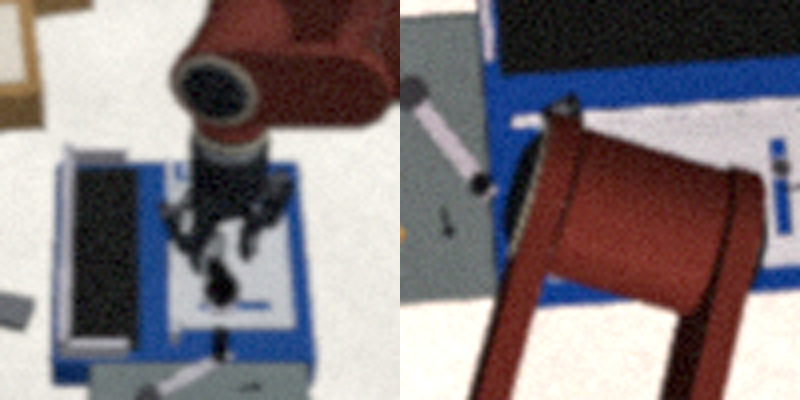

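>>> carry_out(series=[[0,0,-0.6,0,0,0,0.5],[0,0,-0.6,0,0,0,0.5],[0,0,0,0,0,0,0.5],[0,0,0,0,0,0,0],[0,0,0,0,0,0,0],[0,0,0,0,0,0,0],[0,0,0,0,0,0,0],[0,0,0,0,0,0,0]], grip_force=40)

```text
t: 8.1
tool_pos: [0.4575, -0.0534, 0.0853]
tool_rot: [-1.652, -2.67, 0.005]
contact_force: [-7.6, -2.0, 6.7]
opening: 0.0131
```

Run:
```python
from h import *
o=obs();beta(o);print(o['wrist_torque'])
```

```text
t 8.1 pos [ 0.4575 -0.0534  0.0853] rot [-1.652 -2.67   0.005] q [-0.276 -0.212  2.116 -0.003  1.24  -0.738] F [-7.6 -2.   6.7] op 0.013119289019320695
beta 2.0331762837027423 zaxis [-0.003 -0.002 -1.   ]
[-0.36099081  1.26776614 -0.0367077 ]
```

>>> carry_out(series=[[-0.08,-0.03,0,0,0,0,0],[0,0,0,0,0,0.6,0],[0,0,0,0,0,0.6,0],[0,0,0,0,0,0.6,0],[0,0,0,0,0,0.6,0],[0,0,0,0,0,0.6,0]])

```text
t: 8.7
tool_pos: [0.4576, -0.0533, 0.0853]
tool_rot: [1.232, 2.887, 0.002]
contact_force: [-0.8, 0.9, 1.1]
opening: 0.0133
```

>>> carry_out(series=[[0,0,0,0,0,0.8,0],[0,0,0,0,0,0.8,0],[0,0,0,0,0,0.8,0],[0,0,0,0,0,0.8,0],[0,0,0,0,0,0.8,0],[0,0,0,0,0,0.8,0],[0,0,0,0,0,0.8,0],[0,0,0,0,0,0.8,0],[0,0,0,0,0,0.8,0],[0,0,0,0,0,0.8,0],[0,0,0,0,0,0.8,0],[0,0,0,0,0,0.2,0]])

```text
t: 9.9
tool_pos: [0.4578, -0.0526, 0.0853]
tool_rot: [-0.143, 3.134, 0.003]
contact_force: [1.5, 5.7, 3.0]
opening: 0.0134
```

Run:
```python
from h import *
o=obs();beta(o);print(o['wrist_torque'])
```

```text
t 9.9 pos [ 0.4578 -0.0526  0.0853] rot [-1.430e-01  3.134e+00  3.000e-03] q [-0.278 -0.216  2.12   0.003  1.235 -1.941] F [1.5 5.7 3. ] op 0.013430407173100616
beta -3.050469868025518 zaxis [ 0.004  0.002 -1.   ]
[ 0.8191342  -0.25193962 -0.48654071]
```

>>> carry_out(series=[[0,0,0,0,0,0,0.4],[0,0,0,0,0,0,0.45],[0,0,0,0,0,0,0.5],[0,0,0.6,0,0,0,0.5],[0,0,1,0,0,0,0.5],[0,0,1,0,0,0,0.5]])

```text
t: 10.5
tool_pos: [0.4557, -0.0534, 0.1488]
tool_rot: [0.142, -3.137, -0.0]
contact_force: [-0.4, -0.8, 0.1]
opening: 0.0428
```

Run:
```python
from h import *
b=snap('top','t2.png'); a=snap('side','s2.png'); o=obs();beta(o)
im=cv2.imread('pics/topavg.png'); s=20; r0,c0=222,296
c=cv2.resize(im[r0:r0+25,c0:c0+30],(600,500),interpolation=cv2.INTER_CUBIC)
psi=.087
u=np.array([np.cos(psi),np.sin(psi),0]);v=np.array([-u[1],u[0],0])
for z,col in((.056,(0,0,255)),(.101,(0,160,0))):
    q=[proj(b,np.array([.467,-.125,z])+i*.007*u+j*.014*v) for i,j in((1,1),(1,-1),(-1,-1),(-1,1))]
    cv2.polylines(c,[((np.array(q)-[c0-.5,r0-.5])*s).astype(np.int32)],True,col,1)
c2=cv2.resize(a['frame'][145:205,240:320],(667,500),interpolation=cv2.INTER_CUBIC)[:,:200+0] 
cv2.imwrite('pics/tab.png',c)
cv2.imwrite('pics/s2c.png',np.clip(cv2.resize(a['frame'][130:215,230:330],(800,600),interpolation=cv2.INTER_CUBIC)*1.5,0,255).astype(np.uint8))
```

```text
t 10.6 pos [ 0.4587 -0.0542  0.1528] rot [-0.142  3.131 -0.004] q [-0.279 -0.299  2.067 -0.     1.366 -1.94 ] F [-0.7 -0.5 -0. ] op 0.04253999071081176
beta -3.0508156772038078 zaxis [ 0.007 -0.002 -1.   ]
```

View pics/tab.png

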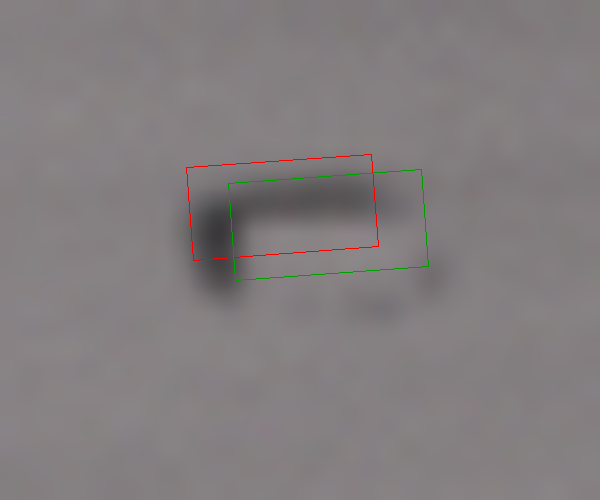

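View pics/s2c.png

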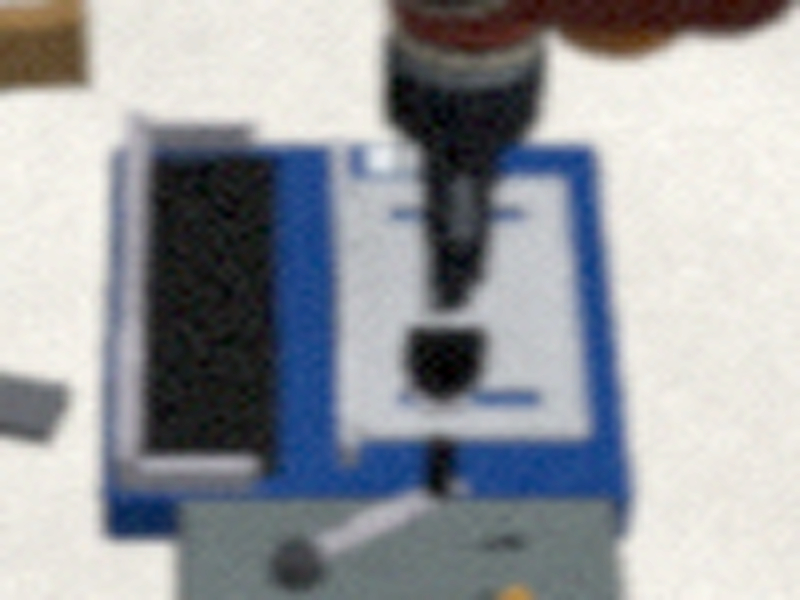

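>>> carry_out(series=[[0.1,-0.95,0,0,0,0,0.65],[0.1,-0.95,0,0,0,0,0.65],[0,-0.98,0,0,0,0,0.65],[0,0,-1,0,0,0,0.65],[0,0,-1,0,0,0,0.65],[0,0,-0.7,0,0,0,0.65],[0,0,-0.6,0,0,0,0.65],[0,0,0,0,0,0,0.65]])

```text
t: 11.4
tool_pos: [0.4586, -0.1244, 0.0626]
tool_rot: [0.142, -3.132, -0.005]
contact_force: [0.4, 0.3, -0.4]
opening: 0.0554
```

>>> carry_out(series=[[0,0,0,0,0,0,0],[0,0,0,0,0,0,0],[0,0,0,0,0,0,0],[0,0,0,0,0,0,0]], grip_force=50)

```text
t: 11.8
tool_pos: [0.4619, -0.1274, 0.0673]
tool_rot: [-0.143, 3.137, -0.007]
contact_force: [-0.3, -8.4, -3.9]
opening: 0.0271
```

Run:
```python
from h import *
a=snap('side');b=snap('top');
c=[cv2.resize(p['frame'][r:r+100,q:q+100],(400,400),interpolation=cv2.INTER_CUBIC) for p,r,q in((a,110,230),(b,190,260))]
cv2.imwrite('pics/g2.png',np.clip(np.hstack(c)*1.5,0,255).astype(np.uint8)); obs()
```

```text
t 11.9 pos [ 0.4619 -0.1274  0.0673] rot [-0.143  3.137 -0.007] q [-0.423 -0.14   2.087 -0.004  1.191 -2.083] F [ 0.7 -9.6 -3.9] op 0.02748296513320571
```

View pics/g2.png

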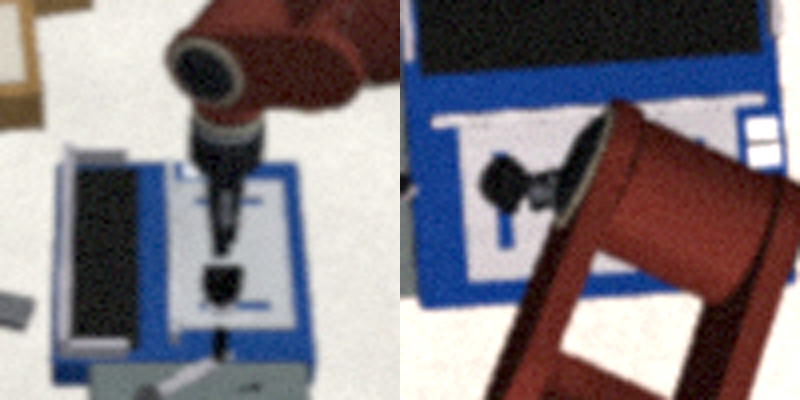

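>>> carry_out(series=[[0.3,0.025,0,0,0,0,0],[0.3,0.025,0,0,0,0,0],[0.3,0.025,0,0,0,0,0],[0.3,0.025,0,0,0,0,0],[0,0,0,0,0,0,0]])

```text
t: 12.4
tool_pos: [0.4918, -0.1249, 0.0673]
tool_rot: [-0.143, 3.138, -0.006]
contact_force: [-1.5, -7.4, -2.8]
opening: 0.0271
```

```bash
cat > fl.py <<'E'
from h import *
fr=[snap('top') for _ in range(5)];p=fr[0]; im=np.mean([f['frame'].astype(float) for f in fr],0)
c=im[205:255,325:365]; cv2.imwrite('pics/fl_%s.png'%__import__('sys').argv[1],np.clip(cv2.resize(c,(640,800)[:2] if 0 else (480,600),interpolation=cv2.INTER_CUBIC)*1.3,0,255).astype(np.uint8))
obs()
E
python3 fl.py 1
```

```text
t 12.65 pos [ 0.4918 -0.1249  0.0673] rot [-0.143  3.137 -0.007] q [-0.394 -0.067  2.021 -0.004  1.185 -2.054] F [ 0.3 -8.2 -3.7] op 0.027550091759664313
```

View pics/fl_1.png

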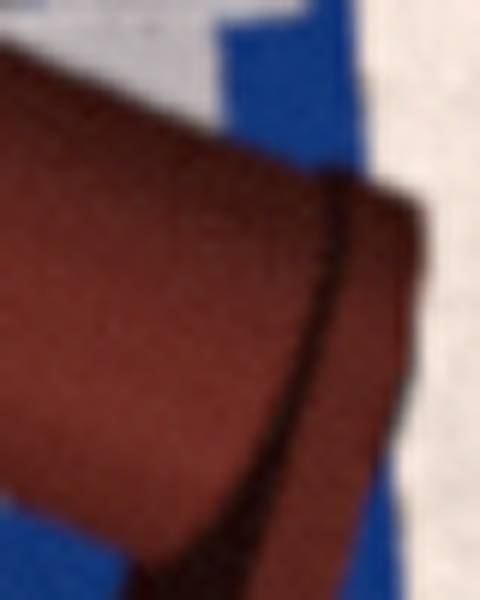

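>>> carry_out(series=[[0,0,0,0,0,0,0.5],[0,0,0,0,0,0,0.5],[0,0,0,0,0,0,0.5],[0,0,1,0,0,0,0.5],[0,0,1,0,0,0,0.5],[0,0,1,0,0,0,0.5],[-0.45,1,0.3,0,0,0,0.5],[-0.45,1,0,0,0,0,0.5],[-0.45,1,0,0,0,0,0.5],[0,1,0,0,0,0,0.5],[0,1,0,0,0,0,0.5]])

```text
t: 13.75
tool_pos: [0.4574, 0.0033, 0.1493]
tool_rot: [-0.143, 3.137, -0.0]
contact_force: [0.1, -0.2, 0.2]
opening: 0.0427
```

```bash
python3 fl.py 2
```

```text
t 14.0 pos [0.4578 0.0019 0.1491] rot [-1.440e-01  3.138e+00 -1.000e-03] q [-0.158 -0.301  2.075 -0.     1.367 -1.821] F [ 0.1 -0.3 -0.2] op 0.04227451706897626
```

View pics/fl_2.png

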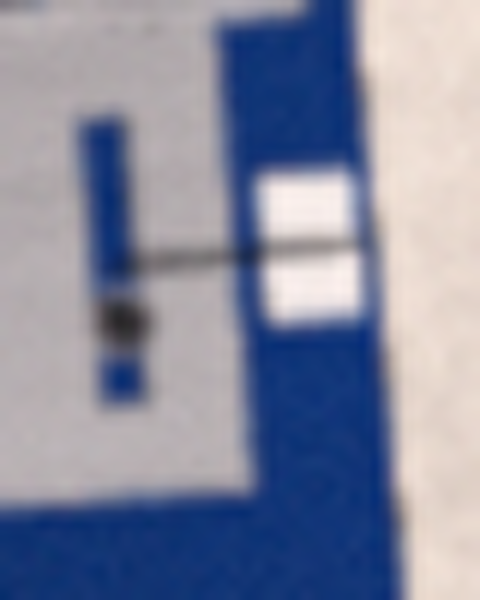

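>>> carry_out(series=[[0,-1,0,0,0,0,0.5],[0,-1,0,0,0,0,0.5],[0,-0.2,0,0,0,0,0.5],[0,0,-1,0,0,0,0.5],[0,0,-1,0,0,0,0.5],[0,0,-0.56,0,0,0,0.5],[0,0,0,0,0,0,0.5],[0,0,0,0,0,0,0],[0,0,0,0,0,0,0],[0,0,0,0,0,0,0],[0,0,0,0,0,0,0]], grip_force=50)

```text
t: 15.1
tool_pos: [0.4586, -0.0525, 0.0864]
tool_rot: [-0.143, 3.136, 0.001]
contact_force: [-1.3, 3.5, 5.5]
opening: 0.0129
```

>>> carry_out(series=[[0,0,0,0,0,-0.8,0],[0,0,0,0,0,-0.8,0],[0,0,0,0,0,-0.8,0],[0,0,0,0,0,-0.8,0],[0,0,0,0,0,-0.8,0],[0,0,0,0,0,-0.8,0],[0,0,0,0,0,-0.8,0],[0,0,0,0,0,-0.8,0],[0,0,0,0,0,-0.8,0],[0,0,0,0,0,-0.8,0],[0,0,0,0,0,-0.8,0],[0,0,0,0,0,-0.8,0]])

```text
t: 16.3
tool_pos: [0.458, -0.0539, 0.0864]
tool_rot: [1.325, 2.847, -0.004]
contact_force: [-3.9, -1.4, 7.1]
opening: 0.0134
```

>>> carry_out(series=[[0,0,0,0,0,-0.8,0],[0,0,0,0,0,-0.8,0],[0,0,0,0,0,-0.8,0],[0,0,0,0,0,-0.4,0],[0,0,0,0,0,0,0]])

```text
t: 16.8
tool_pos: [0.4578, -0.0543, 0.0864]
tool_rot: [1.703, 2.637, -0.005]
contact_force: [-3.9, -2.8, 6.8]
opening: 0.0138
```

Run:
```python
from h import *
o=obs();beta(o);print(o['wrist_torque'])
```

```text
t 16.8 pos [ 0.4578 -0.0543  0.0864] rot [ 1.703  2.637 -0.005] q [-0.277 -0.214  2.116 -0.004  1.239 -0.7  ] F [-3.9 -2.8  6.8] op 0.013834464501413037
beta 1.9946812831572822 zaxis [ 0.    -0.004 -1.   ]
[-0.47568645  0.74622757  0.47503321]
```

>>> carry_out(series=[[0,0,0,0,0,0,0.4],[0,0,0,0,0,0,0.45],[0,0,0,0,0,0,0.5],[0,0,0.8,0,0,0,0.6],[0,0,1,0,0,0,0.7],[0,0,1,0,0,0,0.7],[0,0,1,0,0,0,0.7],[0,0,1,0,0,0,0.7]])

```text
t: 17.6
tool_pos: [0.4574, -0.0527, 0.2055]
tool_rot: [-1.707, -2.637, 0.0]
contact_force: [-1.1, 0.9, -0.5]
opening: 0.0595
```

```bash
cat > ink.py <<'E'
from h import *
import sys
a=snap('side');b=snap('top'); obs()
cv2.imwrite('pics/ink_%s.png'%sys.argv[1],cv2.resize(b['frame'][140:270,60:300],(800,433),interpolation=cv2.INTER_CUBIC))
cv2.imwrite('pics/inks_%s.png'%sys.argv[1],cv2.resize(a['frame'][140:320,190:350],(533,600),interpolation=cv2.INTER_CUBIC))
# dark blobs at cap: threshold within top image
g=b['frame'].max(2); m=(cv2.GaussianBlur(g,(3,3),0)<55).astype(np.uint8)
n,l,st,ce=cv2.connectedComponentsWithStats(m)
for i in range(1,n):
    if 80<st[i,4]<600: print('blob',st[i],np.round(ce[i],1),'cap',np.round(onz(b,ce[i],.055),4))
for n in ('ink1_mid',):
    for p,z in((b,.035),(a,.035)):
        print([(q,np.round(x).tolist(),np.round(onz(p,x,z)[:2],3).tolist()) for q,x in mk(p,n)])
E
python3 ink.py 1
```

```text
t 17.7 pos [ 0.4598 -0.0534  0.209 ] rot [1.703 2.631 0.004] q [-0.277 -0.344  2.006  0.     1.472 -0.699] F [-0.   0.5 -0.4] op 0.05989254260214804
blob [366  87  19  78 320] [374.7 126.6] cap [ 0.7928 -0.3233  0.055 ]
blob [446 136  13  16 114] [450.7 143.7] cap [ 0.7438 -0.5578  0.055 ]
blob [443 144  11  34 103] [447.4 162.7] cap [ 0.6846 -0.5464  0.055 ]
blob [136 194  18  15 209] [144.1 201. ] cap [0.5519 0.3802 0.055 ]
blob [179 194  17  15 203] [187.2 201. ] cap [0.5541 0.2484 0.055 ]
blob [  0 218  15  72 558] [  4.5 243.4] cap [0.415  0.8054 0.055 ]
blob [143 225  18  16 218] [151.7 232.3] cap [0.4572 0.3536 0.055 ]
blob [186 227  16  16 202] [193.3 234.3] cap [0.4534 0.2269 0.055 ]
blob [491 248  21  44 207] [502.1 266.4] cap [ 0.3721 -0.708   0.055 ]
blob [398 253  15  22 150] [403.1 261.1] cap [ 0.3837 -0.4076  0.055 ]
blob [252 261  19  60 143] [261.5 287.5] cap [0.2982 0.0178 0.055 ]
blob [ 25 295  37  55 408] [ 42.9 321.3] cap [0.1841 0.6746 0.055 ]
blob [435 324  39  60 367] [440.  348.9] cap [ 0.126  -0.5167  0.055 ]
blob [442 328  38  22 390] [459.8 336.2] cap [ 0.1637 -0.5766  0.055 ]
blob [ 37 338  16  17 134] [ 45.7 345.8] cap [0.1121 0.6628 0.055 ]
blob [175 371  44  13 345] [194.5 378.9] cap [0.0264 0.2124 0.055 ]
[(0.64, [152.0, 235.0], [0.449, 0.359])]
[(0.72, [277.0, 167.0], [0.495, -0.178]), (0.52, [276.0, 278.0], [0.467, 0.363])]
```

View pics/ink_1.png

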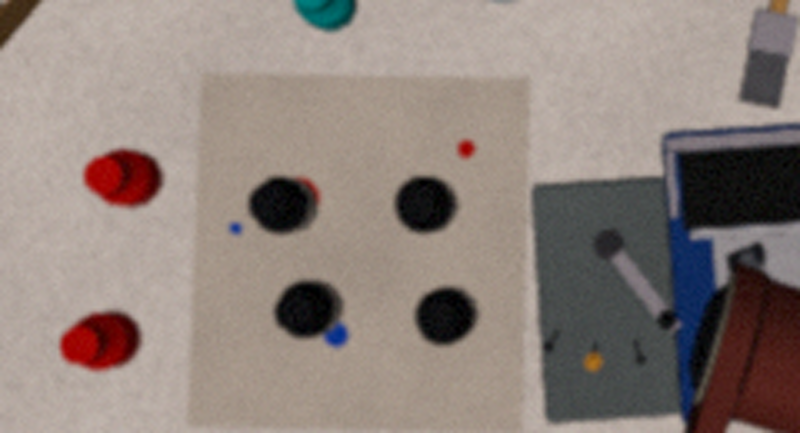

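View pics/inks_1.png

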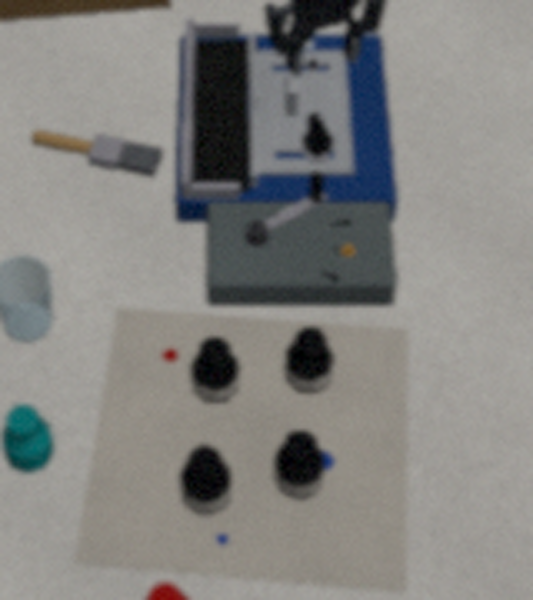

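```bash
cat > fit.py <<'E'
from h import *
from scipy.optimize import minimize
def blobs(p,z):
    g=cv2.GaussianBlur(p['frame'],(3,3),0).max(2); m=(g<(55)).astype(np.uint8)
    n,l,st,ce=cv2.connectedComponentsWithStats(m)
    return [(ce[i]) for i in range(1,n) if 80<st[i,4]<600], m
t=np.linspace(0,2*np.pi,40)
def model(p,xy):
    S=8; c=proj(p,[*xy,.05]); o=np.floor(c)-16
    M=np.zeros((32*S,32*S),np.uint8)
    pts=[]
    for z,r in((.036,.027),(.045,.018),(.07,.018)):
        pts.append(np.array([(proj(p,[xy[0]+r*np.cos(a),xy[1]+r*np.sin(a),z])-o+.5)*S for a in t]))
    for g in(pts[:2],pts[1:]):
        h=cv2.convexHull(np.vstack(g).astype(np.float32)).astype(np.int32); cv2.fillConvexPoly(M,h,1)
    m=cv2.moments(M,True); return np.array([m['m10']/m['m00'],m['m01']/m['m00']])/S-.5+o
def inkfit():
    a=snap('side');b=snap('top');out=[]
    for p,nm in((b,'top'),(a,'side')):
        for c in blobs(p,0)[0]:
            x=onz(p,c,.045)[:2]
            if not(.3<x[0]<.72 and .12<x[1]<.5): continue
            for _ in range(4):
                d=c-model(p,x); e=1e-3
                J=np.array([(model(p,x+[.01,0])-model(p,x))/.01,(model(p,x+[0,.01])-model(p,x))/.01]).T
                x=x+np.linalg.solve(J,d)
            print(nm,np.round(c,1),np.round(x,4)); out.append((nm,x))
    return a,b
if __name__=='__main__': 
    a,b=inkfit()
    psi=.086;rf=np.array([.6138,-.115,.05]);ux=np.array([np.cos(psi),np.sin(psi),0]);uy=np.array([-ux[1],ux[0],0])
    for p,nm,(r,c,h,w) in((b,'top',(165,255,60,90)),(a,'side',(140,230,75,80))):
        s=600/max(h,w)
        im=np.clip(cv2.resize(p['frame'][r:r+h,c:c+w],None,fx=s,fy=s,interpolation=cv2.INTER_CUBIC)*1.5,0,255).astype(np.uint8)
        T=lambda X:tuple(int(v) for v in (proj(p,X)-[c,r]+.5)*s)
        for y in(-.096,-.032,.032,.096):
            for k in t: cv2.circle(im,T(rf-.037*ux+y*uy+.027*(np.cos(k)*ux+np.sin(k)*uy)),1,(0,255,255),-1)
        for x,z,col in((0,.05,(0,0,255)),(0,.08,(0,255,0)),(-.074,.072,(255,255,0)),(-.074,.056,(255,0,255))):
            cv2.line(im,T(rf+[0,0,z-.05]+x*ux-.125*uy),T(rf+[0,0,z-.05]+x*ux+.125*uy),col,1)
        cv2.imwrite(f'pics/bay_{nm}.png',im)
E
python3 fit.py
```

```text
top [144.1 201. ] [0.5521 0.3854]
top [187.2 201. ] [0.5545 0.2521]
top [151.7 232.4] [0.4556 0.3585]
top [193.3 234.3] [0.4521 0.2301]
side [280. 228.] [0.4654 0.1535]
side [282.3 246.5] [0.4523 0.2357]
side [253.9 249.4] [0.5553 0.2573]
side [279.4 277.9] [0.4558 0.3651]
side [251.  282.6] [0.5529 0.3917]
```

View pics/bay_top.png

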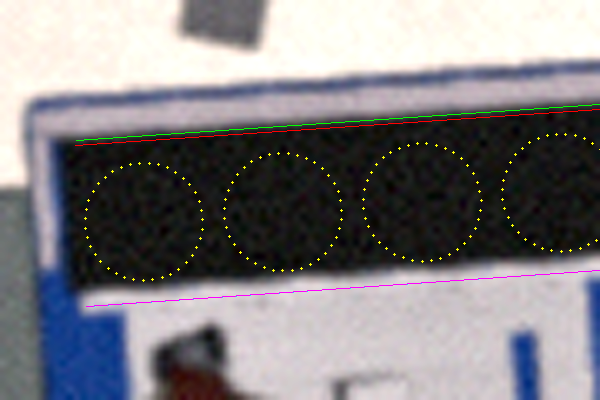

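View pics/bay_side.png

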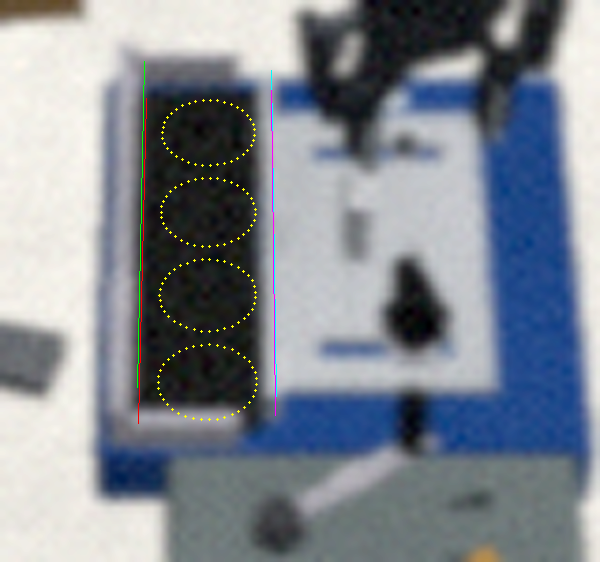

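>>> carry_out(series=[[0,0.95,0,0,0,-0.28,0.9],[0,0.95,0,0,0,-0.28,0.9],[0,0.95,0,0,0,-0.28,0.9],[0,0.95,0,0,0,-0.28,0.9],[0,0.95,0,0,0,-0.28,0.9],[0,0.95,0,0,0,-0.28,0.9],[0,0.95,0,0,0,-0.28,0.9],[0,0.95,0,0,0,-0.28,0.9],[0,0.95,0,0,0,-0.28,0.9],[0,0.95,0,0,0,-0.28,0.9],[0,0.95,0,0,0,-0.28,0.9],[-0.2,0.95,0,0,0,-0.28,0.9]])

```text
t: 19.1
tool_pos: [0.4518, 0.2328, 0.2027]
tool_rot: [-2.124, -2.312, 0.004]
contact_force: [0.8, 0.1, -0.5]
opening: 0.0766
```

>>> carry_out(series=[[0,0,-1,0,0,0,0.9],[0,0,-1,0,0,0,0.9],[0,0,0,0,0,0,0.9]])

```text
t: 19.4
tool_pos: [0.4489, 0.2312, 0.1489]
tool_rot: [-2.12, -2.312, 0.015]
contact_force: [0.0, -0.1, -0.2]
opening: 0.0766
```

Run:
```python
from h import *
o=obs();beta(o)
import fit; a,b=fit.inkfit()
c=[cv2.resize(p['frame'][r:r+100,q:q+100],(400,400),interpolation=cv2.INTER_CUBIC) for p,r,q in((a,190,220),(b,180,130))]
cv2.imwrite('pics/d1.png',np.clip(np.hstack(c)*1.4,0,255).astype(np.uint8))
```

```text
t 19.4 pos [0.4489 0.2312 0.1489] rot [-2.12  -2.312  0.015] q [ 0.328 -0.166  1.963 -0.     1.355  0.242] F [ 0.  -0.1 -0.2] op 0.07664652515159869
beta 1.6573256050471055 zaxis [-0.01  -0.004 -1.   ]
top [144. 201.] [0.5521 0.3856]
top [187.2 201. ] [0.5545 0.252 ]
side [282.2 246.5] [0.4525 0.2356]
side [253.9 249.4] [0.5557 0.257 ]
side [279.4 277.9] [0.4559 0.3651]
side [251.  282.6] [0.5529 0.3917]
```

View pics/d1.png

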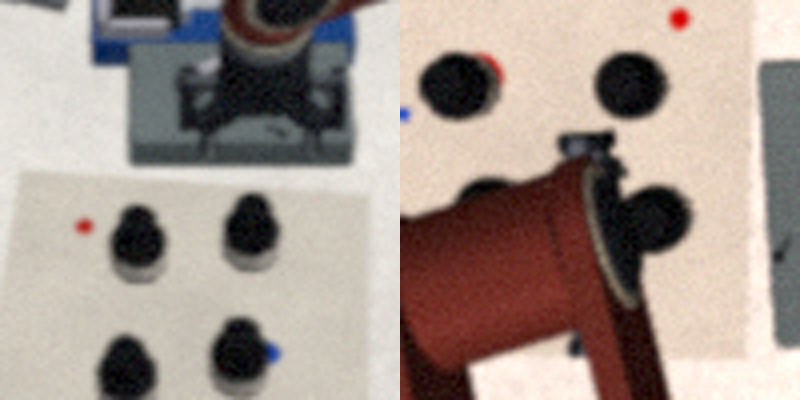

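>>> carry_out(series=[[0.05,0,-1,0,0,0,0.9],[0,0,-1,0,0,0,0.9],[0,0,-1,0,0,0,0.9],[0,0,-0.6,0,0,0,0.9],[0,0,-0.4,0,0,0,0.9],[0,0,0,0,0,0,0.9],[0,0,0,0,0,0,0],[0,0,0,0,0,0,0],[0,0,0,0,0,0,0],[0,0,0,0,0,0,0],[0,0,0,0,0,0,0]], grip_force=60)

```text
t: 20.6
tool_pos: [0.4547, 0.2325, 0.0564]
tool_rot: [2.123, 2.314, 0.003]
contact_force: [-2.4, 0.4, 6.4]
opening: 0.0335
```

Run:
```python
from h import *
o=obs();beta(o)
```

```text
t 20.6 pos [0.4547 0.2325 0.0564] rot [2.123 2.314 0.003] q [ 0.327 -0.043  2.018  0.     1.164  0.241] F [-2.4  0.4  6.4] op 0.033534069687804945
beta 1.6568391189039926 zaxis [ 0.002  0.001 -1.   ]
```

>>> carry_out(series=[[0,0,0.5,0,0,0,0],[0,0,1,0,0,0,0],[0,0,1,0,0,0,0],[0,0,0,0,0,0,0]])

```text
t: 21.0
tool_pos: [0.4565, 0.2331, 0.1218]
tool_rot: [2.121, 2.312, 0.012]
contact_force: [0.5, 0.8, -1.7]
opening: 0.0333
```

Run:
```python
from h import *
o=obs();beta(o)
import fit; a,b=fit.inkfit()
c=[cv2.resize(p['frame'][r:r+100,q:q+100],(400,400),interpolation=cv2.INTER_CUBIC) for p,r,q in((a,190,220),(b,180,130))]
cv2.imwrite('pics/d2.png',np.clip(np.hstack(c)*1.4,0,255).astype(np.uint8))
```

```text
t 21.0 pos [0.4565 0.2331 0.1218] rot [2.121 2.312 0.012] q [ 0.327 -0.13   1.979 -0.     1.284  0.241] F [ 0.5  0.8 -1.7] op 0.03334144859007643
beta 1.6568872026412838 zaxis [ 0.008  0.003 -1.   ]
top [144. 201.] [0.5521 0.3856]
top [187.1 201. ] [0.5544 0.2521]
side [253.9 249.4] [0.5556 0.2573]
side [279.4 277.9] [0.4558 0.3651]
side [251.  282.6] [0.5528 0.3919]
```

View pics/d2.png

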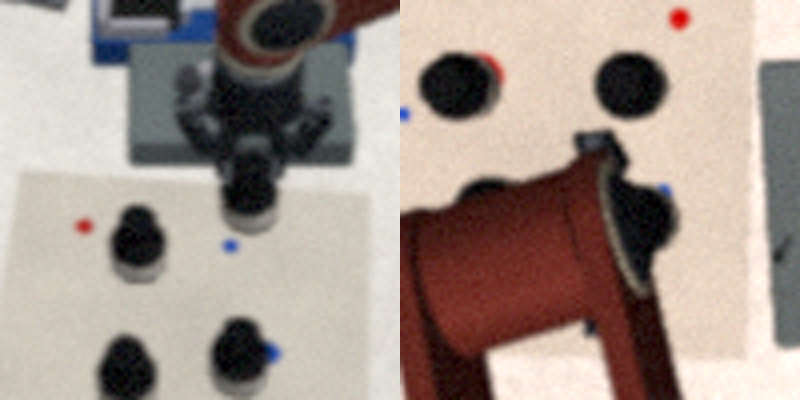

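>>> carry_out(series=[[0.3,-0.9,0.8,0,0,0,0],[0.3,-1,0.8,0,0,0,0],[0.3,-1,0.8,0,0,0,0],[0.3,-1,0.6,0,0,0,0],[0.3,-1,0,0,0,0,0],[0.3,-1,0,0,0,0,0],[0.3,-1,0,0,0,0,0],[0.3,-1,0,0,0,0,0],[0.3,-1,0,0,0,0,0]])

```text
t: 22.0
tool_pos: [0.5203, 0.0087, 0.1897]
tool_rot: [-2.122, -2.312, 0.004]
contact_force: [0.0, 0.3, -1.4]
opening: 0.0332
```

>>> carry_out(series=[[0.3,-1,0,0,0,0,0],[0.3,-1,0,0,0,0,0],[0.3,-1,0,0,0,0,0],[0.3,-1,0,0,0,0,0],[0.3,-1,0,0,0,0,0],[0.3,-1,0,0,0,0,0],[0.3,-1,0,0,0,0,0],[0.3,-0.96,0,0,0,0,0],[0,0,0,0,0,0,0],[0,0,0,0,0,0,0]])

```text
t: 23.0
tool_pos: [0.5803, -0.1891, 0.1898]
tool_rot: [-2.122, -2.311, 0.001]
contact_force: [0.3, -0.7, -2.2]
opening: 0.0335
```

Run:
```python
from h import *
o=obs();beta(o)
a=snap('side');b=snap('top')
c=[cv2.resize(p['frame'][r:r+100,q:q+100],(400,400),interpolation=cv2.INTER_CUBIC) for p,r,q in((a,110,220),(b,140,260))]
cv2.imwrite('pics/d3.png',np.clip(np.hstack(c)*1.4,0,255).astype(np.uint8));obs()
```

```text
t 23.0 pos [ 0.5803 -0.1891  0.1898] rot [-2.122e+00 -2.311e+00  1.000e-03] q [-0.437  0.049  1.686  0.     1.41  -0.522] F [ 0.3 -0.7 -2.2] op 0.033508619198526955
beta 1.6558258633786105 zaxis [-0.004  0.002 -1.   ]
t 23.1 pos [ 0.5806 -0.1884  0.1908] rot [-2.122e+00 -2.313e+00  1.000e-03] q [-0.436  0.048  1.686  0.     1.41  -0.522] F [ 0.4 -0.3 -2.3] op 0.03366459354988559
```

View pics/d3.png

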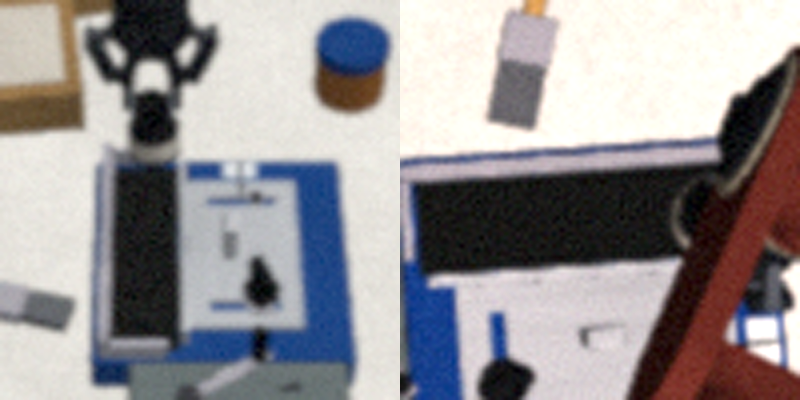

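>>> carry_out(series=[[0.33,-0.99,0,0,0,0,0],[0,0,-0.8,0,0,0,0],[0,0,-0.8,0,0,0,0],[0,0,-0.5,0,0,0,0],[0,0,-0.5,0,0,0,0],[0,0,-0.4,0,0,0,0],[0,0,0,0,0,0,0],[0,0,0,0,0,0,0]])

```text
t: 23.9
tool_pos: [0.5898, -0.214, 0.1176]
tool_rot: [2.123, 2.315, 0.0]
contact_force: [0.5, 0.9, -0.9]
opening: 0.0336
```

Run:
```python
from h import *
o=obs();beta(o)
a=snap('side');b=snap('top')
c=[cv2.resize(p['frame'][r:r+100,q:q+100],(400,400),interpolation=cv2.INTER_CUBIC) for p,r,q in((a,110,220),(b,140,260))]
cv2.imwrite('pics/d4.png',np.clip(np.hstack(c)*1.4,0,255).astype(np.uint8));obs()
```

```text
t 23.9 pos [ 0.5898 -0.214   0.1176] rot [2.123 2.315 0.   ] q [-0.467  0.151  1.703 -0.     1.287 -0.553] F [ 0.5  0.9 -0.9] op 0.033552057133154414
beta 1.656996121399966 zaxis [ 0. -0. -1.]
t 24.0 pos [ 0.5903 -0.2144  0.1185] rot [2.123e+00 2.314e+00 1.000e-03] q [-0.467  0.15   1.702 -0.     1.287 -0.553] F [ 0.   0.3 -1.2] op 0.03358799149702656
```

View pics/d4.png

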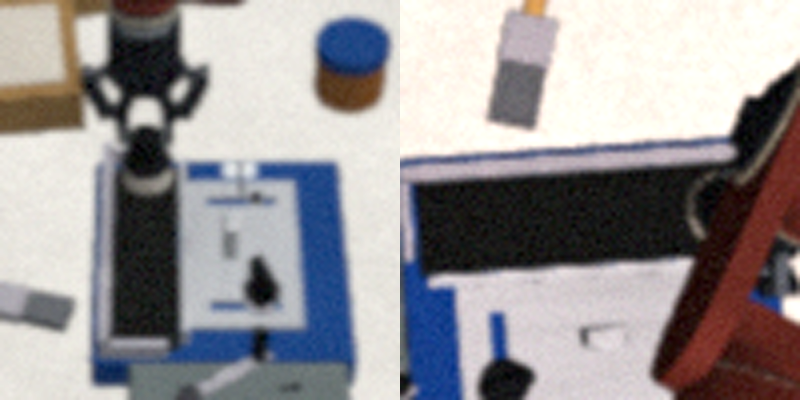

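>>> carry_out(series=[[0,0,-0.2,0,0,0,0],[0,0,-0.2,0,0,0,0],[0,0,-0.06,0,0,0,0],[0,0,0,0,0,0,0]])

```text
t: 24.4
tool_pos: [0.5898, -0.2144, 0.1065]
tool_rot: [2.124, 2.314, -0.0]
contact_force: [-1.4, 0.2, 3.6]
opening: 0.0335
```

>>> carry_out(series=[[0,0,0,0,0,0,0.6],[0,0,0,0,0,0,0.7],[0,0,0,0,0,0,0.75],[0,0,0.5,0,0,0,0.8],[0,0,1,0,0,0,0.9],[0,0,1,0,0,0,0.9],[0,0.5,1,0,0,0,0.9],[0,1,0,0,0,0,0.9],[0,1,0,0,0,0,0.9],[0,1,0,0,0,0,0.9],[0,1,0,0,0,0,0.9],[0,1,0,0,0,0,0.9]])

```text
t: 25.6
tool_pos: [0.5898, -0.0756, 0.1945]
tool_rot: [2.123, 2.314, 0.001]
contact_force: [-0.6, 0.2, -0.3]
opening: 0.0772
```

>>> carry_out(series=[[-0.1,1,0,0,0,0,0.9],[-0.1,1,0,0,0,0,0.9],[-0.1,1,0,0,0,0,0.9],[-0.1,1,0,0,0,0,0.9],[-0.1,1,0,0,0,0,0.9],[-0.1,1,0,0,0,0,0.9],[-0.1,1,0,0,0,0,0.9],[-0.1,1,0,0,0,0,0.9],[-0.1,1,0,0,0,0,0.9],[-0.1,1,0,0,0,0,0.9],[-0.1,1,0,0,0,0,0.9],[-0.1,1,0,0,0,0,0.9]])

```text
t: 26.8
tool_pos: [0.5597, 0.2246, 0.1945]
tool_rot: [2.123, 2.314, 0.002]
contact_force: [0.4, 0.1, -0.2]
opening: 0.0769
```

```bash
cat > look.py <<'E'
from h import *
import sys,fit
o=obs();beta(o)
a,b=fit.inkfit()
sr,sc,tr,tc=[int(v) for v in sys.argv[2:6]]
c=[cv2.resize(p['frame'][r:r+100,q:q+100],(400,400),interpolation=cv2.INTER_CUBIC) for p,r,q in((a,sr,sc),(b,tr,tc))]
cv2.imwrite(f'pics/{sys.argv[1]}.png',np.clip(np.hstack(c)*1.4,0,255).astype(np.uint8))
E
python3 look.py e1 130 220 160 260
```

```text
t 26.8 pos [0.5597 0.2246 0.1945] rot [2.123e+00 2.314e+00 2.000e-03] q [0.258 0.025 1.703 0.    1.412 0.172] F [ 0.4  0.1 -0.2] op 0.07691315615156173
beta 1.6568436229026724 zaxis [ 0.001  0.    -1.   ]
side [281.3 228. ] [0.4603 0.1529]
side [253.9 249.4] [0.5556 0.2573]
side [279.4 277.9] [0.4558 0.3651]
side [251.  282.6] [0.5528 0.3918]
```

View pics/e1.png

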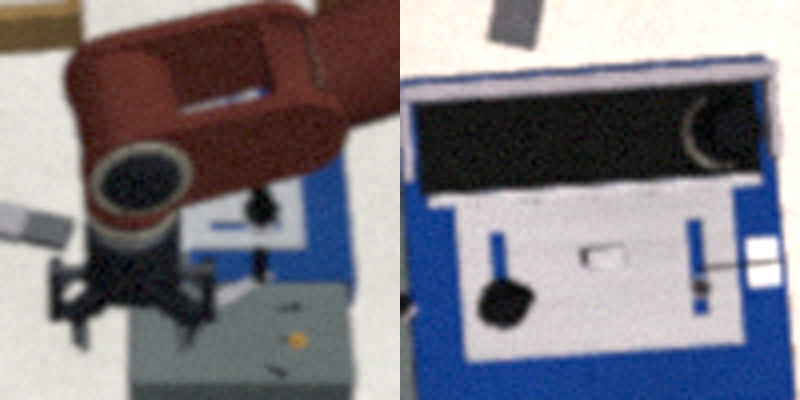

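>>> carry_out(series=[[-0.1,0.6,-0.5,0,0,0,0.9],[-0.1,0.6,-1,0,0,0,0.9],[0,0,-1,0,0,0,0.9],[0,0,-1,0,0,0,0.9],[0,0,-1,0,0,0,0.9],[0,0,-0.6,0,0,0,0.9],[0,0,-0.5,0,0,0,0.9],[0,0,0,0,0,0,0.9]])

```text
t: 27.7
tool_pos: [0.5534, 0.2529, 0.0513]
tool_rot: [-2.123, -2.313, 0.005]
contact_force: [0.1, -0.2, -0.8]
opening: 0.0768
```

>>> carry_out(series=[[0,0,0,0,0,0,0],[0,0,0,0,0,0,0],[0,0,0,0,0,0,0],[0,0,0,0,0,0,0],[0,0,0,0,0,0,0]], grip_force=60)

```text
t: 28.2
tool_pos: [0.5557, 0.2538, 0.0552]
tool_rot: [2.123, 2.314, 0.004]
contact_force: [-0.8, -1.4, 6.2]
opening: 0.0338
```

>>> carry_out(series=[[0,0,0.5,0,0,0,0],[0,0,1,0,0,0,0],[0,0,1,0,0,0,0],[0,0,1,0,0,0,0],[0,0,1,0,0,0,0],[0,0,1,0,0,0,0],[0,0,0,0,0,0,0]])

```text
t: 28.9
tool_pos: [0.5569, 0.2542, 0.196]
tool_rot: [2.121, 2.312, 0.012]
contact_force: [0.4, 1.1, -0.3]
opening: 0.0339
```

```bash
python3 look.py e2 190 210 160 120
```

```text
t 28.9 pos [0.5569 0.2542 0.196 ] rot [2.121 2.312 0.012] q [ 0.307  0.041  1.685 -0.     1.407  0.221] F [ 0.4  1.1 -0.3] op 0.03385926617145272
beta 1.6568312578301188 zaxis [ 0.008  0.003 -1.   ]
top [151.8 232.3] [0.456  0.3583]
side [279.4 277.9] [0.4558 0.3651]
side [251.  282.6] [0.5529 0.3919]
```

View pics/e2.png

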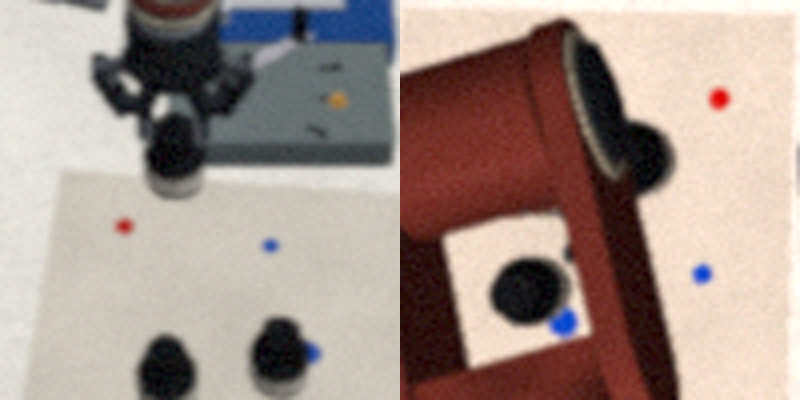

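>>> carry_out(series=[[0,-0.95,0,0,0,0,0],[0,-0.95,0,0,0,0,0],[0,-0.95,0,0,0,0,0],[0,-0.95,0,0,0,0,0],[0,-0.95,0,0,0,0,0],[0.1,-0.95,0,0,0,0,0],[0.1,-0.95,0,0,0,0,0],[0.1,-0.95,0,0,0,0,0],[0.1,-0.95,0,0,0,0,0],[0.1,-0.95,0,0,0,0,0]])

```text
t: 30.0
tool_pos: [0.5656, 0.0151, 0.1879]
tool_rot: [-2.121, -2.312, 0.004]
contact_force: [0.1, 0.0, -0.8]
opening: 0.0337
```

>>> carry_out(series=[[0.1,-0.95,0,0,0,0,0],[0.1,-0.95,0,0,0,0,0],[0.1,-0.95,0,0,0,0,0],[0.1,-0.95,0,0,0,0,0],[0.1,-0.95,0,0,0,0,0],[0.1,-0.95,0,0,0,0,0],[0,-0.95,0,0,0,0,0],[0,0,0,0,0,0,0],[0,0,-0.8,0,0,0,0],[0,0,-0.8,0,0,0,0],[0,0,-0.5,0,0,0,0],[0,0,0,0,0,0,0]])

```text
t: 31.2
tool_pos: [0.5798, -0.1489, 0.1342]
tool_rot: [-2.119, -2.31, 0.004]
contact_force: [0.5, 1.4, -1.0]
opening: 0.0339
```

```bash
python3 look.py e3 120 210 150 260
```

```text
t 31.2 pos [ 0.5798 -0.1489  0.1342] rot [-2.119 -2.31   0.004] q [-0.376  0.073  1.758  0.     1.318 -0.462] F [ 0.5  1.4 -1. ] op 0.03385652558832445
beta 1.6571852127410382 zaxis [-0.007  0.003 -1.   ]
top [144. 201.] [0.5521 0.3856]
top [151.7 232.4] [0.4558 0.3585]
side [282.1 228. ] [0.4572 0.1526]
side [279.4 277.9] [0.4559 0.3651]
side [251.  282.6] [0.5528 0.392 ]
```

View pics/e3.png

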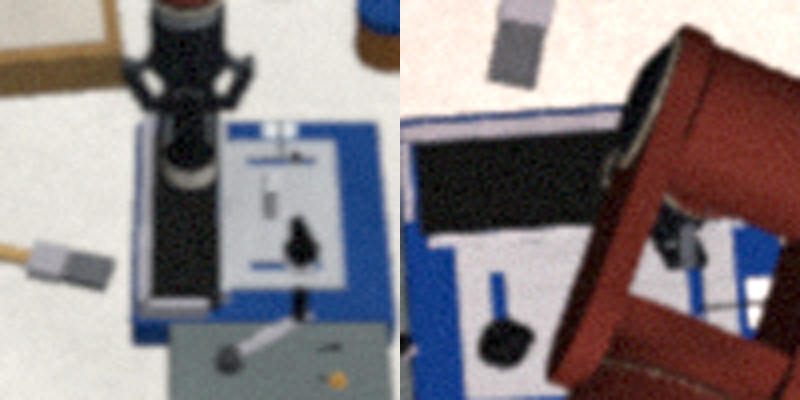

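>>> carry_out(series=[[0,0,-0.4,0,0,0,0],[0,0,-0.3,0,0,0,0],[0,0,0,0,0,0,0],[0,0,0,0,0,0,0]])

```text
t: 31.7
tool_pos: [0.582, -0.1503, 0.1205]
tool_rot: [-2.124, -2.315, 0.0]
contact_force: [-0.2, -0.5, -1.4]
opening: 0.0337
```

>>> carry_out(series=[[0.04,0,-0.2,0,0,0,0],[0,0,-0.2,0,0,0,0],[0,0,-0.2,0,0,0,0],[0,0,0,0,0,0,0],[0,0,0,0,0,0,0]])

```text
t: 32.2
tool_pos: [0.583, -0.1503, 0.1054]
tool_rot: [-2.124, -2.314, 0.0]
contact_force: [0.0, 0.6, -1.0]
opening: 0.0337
```

>>> carry_out(series=[[0,0,-0.06,0,0,0,0],[0,0,0,0,0,0,0],[0,0,0,0,0,0,0.6],[0,0,0,0,0,0,0.7],[0,0,0,0,0,0,0.75],[0,0,0.5,0,0,0,0.8],[0,0,1,0,0,0,0.9],[0,0,1,0,0,0,0.9],[0,0.5,1,0,0,0,0.9],[0,1,0,0,0,0,0.9],[0,1,0,0,0,0,0.9],[0,1,0,0,0,0,0.9]])

```text
t: 33.4
tool_pos: [0.5835, -0.0621, 0.1933]
tool_rot: [2.123, 2.313, 0.002]
contact_force: [0.1, 0.5, -0.4]
opening: 0.0766
```

>>> carry_out(series=[[-0.1,1,0,0,0,0,0.9],[-0.1,1,0,0,0,0,0.9],[-0.1,1,0,0,0,0,0.9],[-0.1,1,0,0,0,0,0.9],[-0.1,1,0,0,0,0,0.9],[-0.1,1,0,0,0,0,0.9],[-0.1,1,0,0,0,0,0.9],[-0.1,1,0,0,0,0,0.9],[-0.1,1,0,0,0,0,0.9],[-0.1,1,0,0,0,0,0.9],[-0.1,1,0,0,0,0,0.9],[-0.1,1,0,0,0,0,0.9]])

```text
t: 34.6
tool_pos: [0.5532, 0.2383, 0.193]
tool_rot: [2.123, 2.314, 0.002]
contact_force: [0.8, 0.2, 0.6]
opening: 0.0769
```

>>> carry_out(series=[[0,1,0,0,0,0,0.9],[0,1,0,0,0,0,0.9],[0,1,0,0,0,0,0.9],[0,1,0,0,0,0,0.9],[0,1,0,0,0,0,0.9],[0,0,0,0,0,0,0.9],[0,0,0,0,0,0,0.9]])

```text
t: 35.3
tool_pos: [0.5531, 0.3624, 0.1924]
tool_rot: [2.122, 2.315, 0.0]
contact_force: [0.2, 0.2, 0.0]
opening: 0.0767
```

```bash
python3 look.py f1 190 200 150 250
```

```text
t 35.3 pos [0.5531 0.3624 0.1924] rot [2.122 2.315 0.   ] q [ 0.468  0.162  1.561 -0.     1.418  0.381] F [0.2 0.2 0. ] op 0.0766589915458786
beta 1.6577452274500197 zaxis [ 0.001 -0.    -1.   ]
top [144. 201.] [0.5521 0.3856]
top [151.7 232.3] [0.4559 0.3585]
side [279.4 277.9] [0.4559 0.3651]
side [251.  282.6] [0.5528 0.3918]
```

View pics/f1.png

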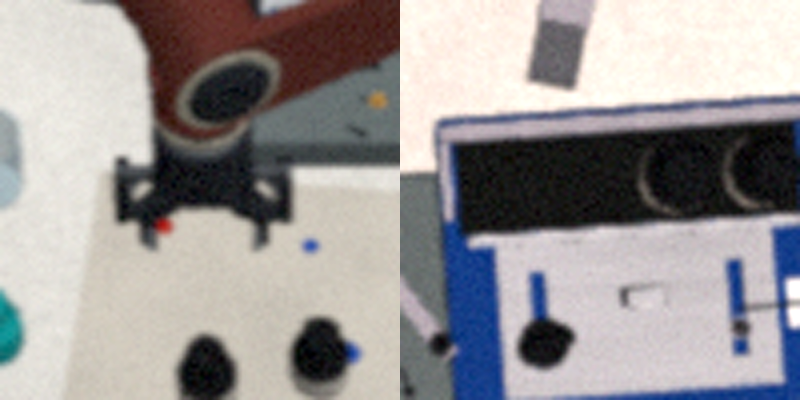

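>>> carry_out(series=[[0,0.6,-0.5,0,0,0,0.9],[0,0.4,-1,0,0,0,0.9],[0,0,-1,0,0,0,0.9],[0,0,-1,0,0,0,0.9],[0,0,-1,0,0,0,0.9],[0,0,-0.6,0,0,0,0.9],[0,0,-0.42,0,0,0,0.9],[0,0,0,0,0,0,0.9]])

```text
t: 36.2
tool_pos: [0.5522, 0.3866, 0.0519]
tool_rot: [-2.124, -2.314, 0.004]
contact_force: [0.1, -0.0, 0.3]
opening: 0.0768
```

>>> carry_out(series=[[0,0,0,0,0,0,0],[0,0,0,0,0,0,0],[0,0,0,0,0,0,0],[0,0,0,0,0,0,0],[0,0,0,0,0,0,0]], grip_force=60)

```text
t: 36.7
tool_pos: [0.554, 0.3878, 0.0558]
tool_rot: [2.123, 2.314, 0.004]
contact_force: [-2.0, -1.4, 7.1]
opening: 0.0338
```

>>> carry_out(series=[[0,0,0.5,0,0,0,0],[0,0,1,0,0,0,0],[0,0,1,0,0,0,0],[0,0,1,0,0,0,0],[0,0,1,0,0,0,0],[0,0,1,0,0,0,0],[0,0,0,0,0,0,0],[0,0,0,0,0,0,0]])

```text
t: 37.5
tool_pos: [0.5531, 0.3871, 0.1913]
tool_rot: [2.124, 2.315, 0.001]
contact_force: [-0.0, -0.5, -2.8]
opening: 0.0336
```

```bash
python3 look.py f2 210 200 160 110
```

```text
t 37.5 pos [0.5531 0.3871 0.1913] rot [2.124e+00 2.315e+00 1.000e-03] q [ 0.501  0.194  1.527 -0.     1.42   0.415] F [-0.  -0.5 -2.8] op 0.033609502583426265
beta 1.6567959402672838 zaxis [ 0.001  0.    -1.   ]
top [140.6 235.9] [0.4443 0.3923]
side [281.3 283.9] [0.4481 0.3873]
```

View pics/f2.png

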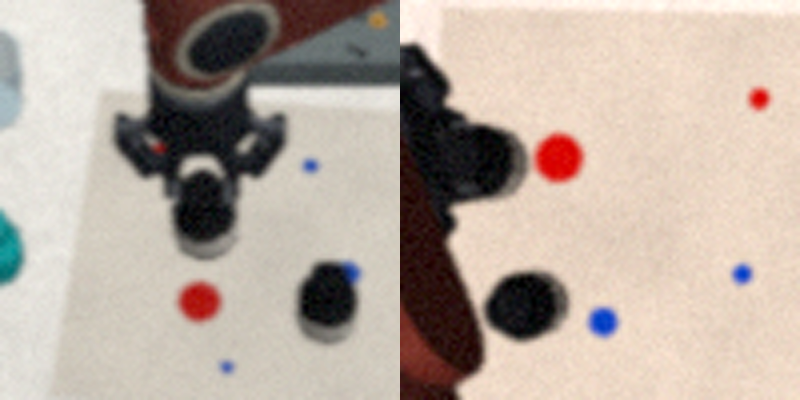

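>>> carry_out(series=[[0,-0.95,0,0,0,0,0],[0,-0.95,0,0,0,0,0],[0,-0.95,0,0,0,0,0],[0,-0.95,0,0,0,0,0],[0,-0.95,0,0,0,0,0],[0,-0.95,0,0,0,0,0],[0,-0.95,0,0,0,0,0],[0,-0.95,0,0,0,0,0],[0,-0.95,0,0,0,0,0],[0,-0.95,0,0,0,0,0]])

```text
t: 38.6
tool_pos: [0.5518, 0.1485, 0.1888]
tool_rot: [-2.122, -2.313, 0.005]
contact_force: [-0.1, 0.1, -0.7]
opening: 0.0338
```

>>> carry_out(series=[[0.1,-0.94,0,0,0,0,0],[0.1,-0.94,0,0,0,0,0],[0.1,-0.94,0,0,0,0,0],[0.1,-0.94,0,0,0,0,0],[0.1,-0.94,0,0,0,0,0],[0.1,-0.94,0,0,0,0,0],[0.1,-0.94,0,0,0,0,0],[0.1,-0.94,0,0,0,0,0],[0.1,-0.94,0,0,0,0,0],[0.1,-0.94,0,0,0,0,0],[0,0,0,0,0,0,0],[0,0,0,0,0,0,0]])

```text
t: 39.8
tool_pos: [0.5771, -0.0852, 0.1893]
tool_rot: [-2.123, -2.311, 0.002]
contact_force: [0.3, -0.1, -1.8]
opening: 0.0338
```

>>> carry_out(series=[[0,0,-0.8,0,0,0,0],[0,0,-0.8,0,0,0,0],[0,0,-0.5,0,0,0,0],[0,0,0,0,0,0,0],[0,0,0,0,0,0,0]])

```text
t: 40.3
tool_pos: [0.578, -0.0848, 0.1387]
tool_rot: [-2.123, -2.315, 0.0]
contact_force: [-0.1, -0.4, -2.7]
opening: 0.0336
```

```bash
python3 look.py f3 130 220 140 240
```

```text
t 40.3 pos [ 0.578  -0.0848  0.1387] rot [-2.123 -2.315  0.   ] q [-0.273  0.031  1.794  0.     1.317 -0.36 ] F [-0.1 -0.4 -2.7] op 0.03364775397214811
beta 1.6574444676981555 zaxis [-0.  0. -1.]
top [140.4 236.1] [0.4438 0.3929]
side [281.1 228. ] [0.461  0.1531]
side [282.4 287. ] [0.4439 0.3987]
```

View pics/f3.png

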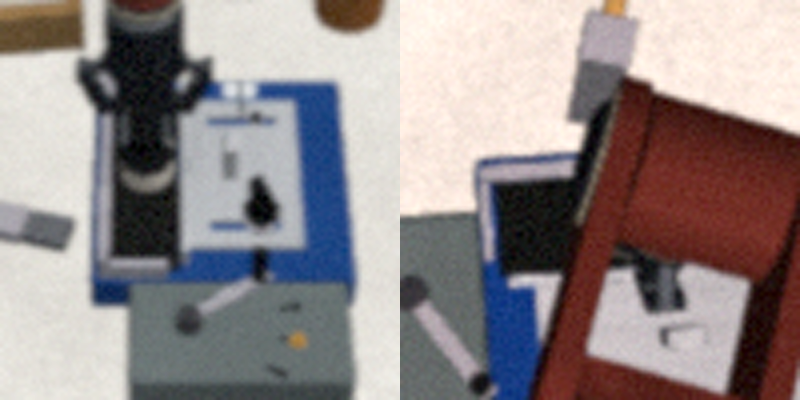

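Good. Last bottle (C) was knocked to about (0.444, 0.393). Lowering this one (from 0.1387 to 0.1055).

>>> carry_out(series=[[0,-0.04,-0.5,0,0,0,0],[0,0,-0.4,0,0,0,0],[0,0,-0.25,0,0,0,0],[0,0,-0.2,0,0,0,0],[0,0,0,0,0,0,0],[0,0,0,0,0,0,0]])

```text
t: 41.0
tool_pos: [0.5783, -0.0865, 0.1059]
tool_rot: [2.124, 2.315, -0.0]
contact_force: [-4.0, -0.1, 4.3]
opening: 0.0335
```

>>> carry_out(series=[[0,0,0,0,0,0,0.6],[0,0,0,0,0,0,0.7],[0,0,0,0,0,0,0.75],[0,0,0.5,0,0,0,0.8],[0,0,1,0,0,0,0.9],[0,0,1,0,0,0,0.9],[0,0.5,1,0,0,0,0.9],[0,1,0,0,0,0,0.9],[0,1,0,0,0,0,0.9],[-0.1,1,0,0,0,0,0.9]])

```text
t: 42.0
tool_pos: [0.5761, 0.0019, 0.1941]
tool_rot: [2.123, 2.313, 0.002]
contact_force: [1.3, -0.6, 0.5]
opening: 0.077
```

>>> carry_out(series=[[-0.35,1,0,0,0,0,0.9],[-0.35,1,0,0,0,0,0.9],[-0.35,1,0,0,0,0,0.9],[-0.35,1,0,0,0,0,0.9],[-0.35,1,0,0,0,0,0.9],[-0.35,1,0,0,0,0,0.9],[-0.35,1,0,0,0,0,0.9],[-0.35,1,0,0,0,0,0.9],[-0.35,1,0,0,0,0,0.9],[-0.35,1,0,0,0,0,0.9],[-0.35,1,0,0,0,0,0.9],[-0.35,1,0,0,0,0,0.9]])

```text
t: 43.2
tool_pos: [0.4704, 0.3023, 0.1937]
tool_rot: [2.124, 2.315, 0.002]
contact_force: [-1.1, 0.5, -0.6]
opening: 0.077
```

>>> carry_out(series=[[-0.35,1,0,0,0,0,0.9],[-0.35,1,0,0,0,0,0.9],[-0.35,0.76,0,0,0,0,0.9],[0,0,0,0,0,0,0.9],[0,0,0,0,0,0,0.9]])

```text
t: 43.7
tool_pos: [0.4444, 0.3702, 0.1932]
tool_rot: [2.122, 2.315, 0.001]
contact_force: [0.4, -0.5, -0.7]
opening: 0.0771
```

```bash
python3 look.py h1 210 200 150 240
```

```text
t 43.7 pos [0.4444 0.3702 0.1932] rot [2.122e+00 2.315e+00 1.000e-03] q [ 5.660e-01 -3.100e-02  1.762e+00 -1.000e-03  1.410e+00  4.790e-01] F [ 0.4 -0.5 -0.7] op 0.07705435968537647
beta 1.6576953945533943 zaxis [ 0.001 -0.    -1.   ]
top [140.4 236.1] [0.4438 0.3928]
side [282.3 287. ] [0.4439 0.3988]
```

View pics/h1.png

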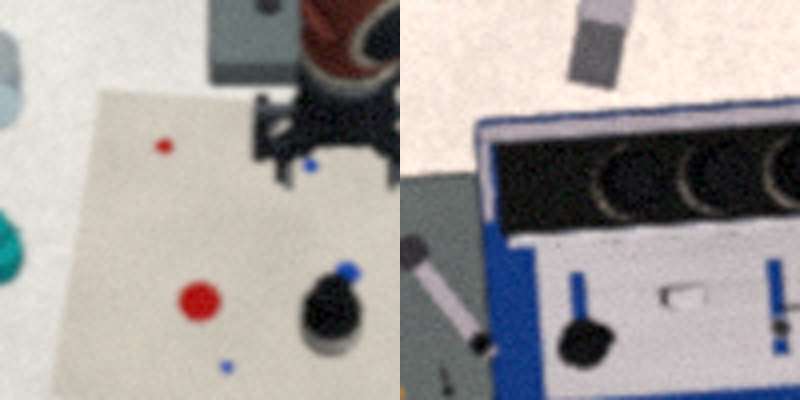

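>>> carry_out(series=[[0,0.6,-0.5,0,0,0,0.9],[0,0.4,-1,0,0,0,0.9],[0,0,-1,0,0,0,0.9],[0,0,-1,0,0,0,0.9],[0,0,-1,0,0,0,0.9],[0,0,-0.6,0,0,0,0.9],[0,0,-0.46,0,0,0,0.9],[0,0,0,0,0,0,0.9]])

```text
t: 44.6
tool_pos: [0.4438, 0.3942, 0.0521]
tool_rot: [-2.124, -2.314, 0.004]
contact_force: [-0.6, 0.5, -0.6]
opening: 0.0767
```

>>> carry_out(series=[[0,0,0,0,0,0,0],[0,0,0,0,0,0,0],[0,0,0,0,0,0,0],[0,0,0,0,0,0,0],[0,0,0,0,0,0,0]], grip_force=60)

```text
t: 45.1
tool_pos: [0.4451, 0.3959, 0.0554]
tool_rot: [2.123, 2.315, 0.004]
contact_force: [-1.6, -1.0, 7.0]
opening: 0.0335
```

>>> carry_out(series=[[0,0,0.5,0,0,0,0],[0,0,1,0,0,0,0],[0,0,1,0,0,0,0],[0,0,1,0,0,0,0],[0,0,1,0,0,0,0],[0,0,1,0,0,0,0],[0,0,0,0,0,0,0],[0,0,0,0,0,0,0]])

```text
t: 45.9
tool_pos: [0.4443, 0.3951, 0.191]
tool_rot: [2.124, 2.315, 0.001]
contact_force: [0.0, 0.5, -2.9]
opening: 0.0336
```

```bash
python3 look.py h2 210 220 160 110
```

```text
t 45.9 pos [0.4443 0.3951 0.191 ] rot [2.124e+00 2.315e+00 1.000e-03] q [ 0.602  0.009  1.726 -0.     1.406  0.516] F [ 0.   0.5 -2.9] op 0.03357416301193489
beta 1.656831554408583 zaxis [ 0.  0. -1.]
side [300.4 225. ] [0.3883 0.1328]
```

View pics/h2.png

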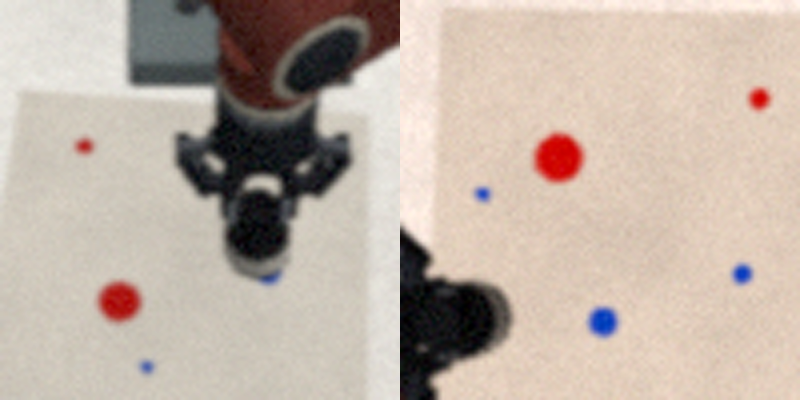

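>>> carry_out(series=[[0.3,-0.98,0,0,0,0,0],[0.3,-0.98,0,0,0,0,0],[0.3,-0.98,0,0,0,0,0],[0.3,-0.98,0,0,0,0,0],[0.3,-0.98,0,0,0,0,0],[0.3,-0.98,0,0,0,0,0],[0.3,-0.98,0,0,0,0,0],[0.3,-0.98,0,0,0,0,0],[0.3,-0.98,0,0,0,0,0]])

```text
t: 46.9
tool_pos: [0.5109, 0.1734, 0.1886]
tool_rot: [-2.122, -2.313, 0.005]
contact_force: [0.5, 0.4, -2.3]
opening: 0.0337
```

>>> carry_out(series=[[0.3,-0.98,0,0,0,0,0],[0.3,-0.98,0,0,0,0,0],[0.3,-0.98,0,0,0,0,0],[0.3,-0.98,0,0,0,0,0],[0.3,-0.98,0,0,0,0,0],[0.3,-0.98,0,0,0,0,0],[0.3,-0.98,0,0,0,0,0],[0.3,-0.98,0,0,0,0,0],[0,0,0,0,0,0,0],[0,0,0,0,0,0,0]])

```text
t: 47.9
tool_pos: [0.5709, -0.0214, 0.189]
tool_rot: [-2.123, -2.311, 0.002]
contact_force: [1.0, 0.3, -2.3]
opening: 0.0333
```

>>> carry_out(series=[[0,0,-0.8,0,0,0,0],[0,0,-0.8,0,0,0,0],[0,0,-0.5,0,0,0,0],[0,0,0,0,0,0,0],[0,0,0,0,0,0,0]])

```text
t: 48.4
tool_pos: [0.5717, -0.0208, 0.1385]
tool_rot: [-2.123, -2.315, 0.0]
contact_force: [0.3, 0.2, -1.3]
opening: 0.0336
```

```bash
python3 look.py h3 140 220 140 220
```

```text
t 48.4 pos [ 0.5717 -0.0208  0.1385] rot [-2.123 -2.315  0.   ] q [-0.166  0.003  1.823  0.     1.316 -0.253] F [ 0.3  0.2 -1.3] op 0.03355914780656791
beta 1.6574440551139726 zaxis [-0.  0. -1.]
side [280.1 228. ] [0.4647 0.1532]
```

View pics/h3.png

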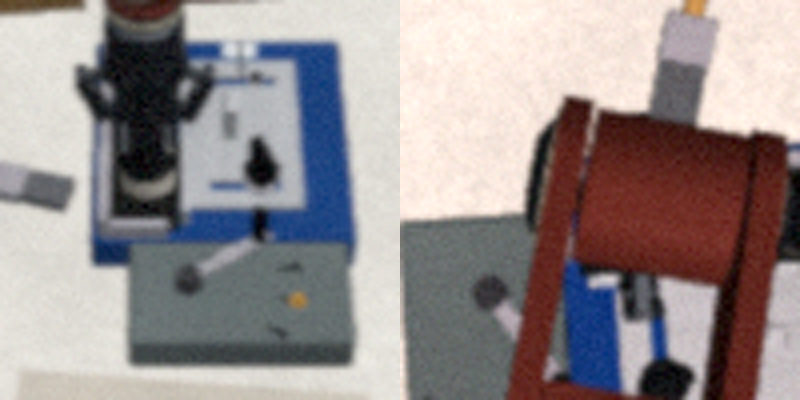

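>>> carry_out(series=[[0,-0.04,-0.5,0,0,0,0],[0,0,-0.4,0,0,0,0],[0,0,-0.25,0,0,0,0],[0,0,-0.18,0,0,0,0],[0,0,0,0,0,0,0],[0,0,0,0,0,0,0]])

```text
t: 49.1
tool_pos: [0.5719, -0.0224, 0.1055]
tool_rot: [2.124, 2.315, -0.0]
contact_force: [-0.9, -0.5, 1.0]
opening: 0.0338
```

>>> carry_out(series=[[0,0,0,0,0,0,0.6],[0,0,0,0,0,0,0.7],[0,0,0,0,0,0,0.75],[0,0,0.5,0,0,0,0.75],[0,0,1,0,0,0,0.75],[0,0,1,0,0,0,0.75],[0,0.5,1,0,0,0,0.7],[-0.3,1,0,0,0,0,0.5],[-0.3,1,0,0,0,0,0.4],[-0.5,1,0,0,0,0,0.4],[-0.5,1,0,0,0,0,0.4],[-0.5,1,0,0,0,0,0.4]])

```text
t: 50.3
tool_pos: [0.5191, 0.1161, 0.1941]
tool_rot: [2.123, 2.314, 0.002]
contact_force: [0.5, 0.7, 0.1]
opening: 0.034
```

>>> carry_out(series=[[-0.5,1,0,0,0,0,0.4],[-0.5,1,0,0,0,0,0.4],[-0.5,1,0,0,0,0,0.4],[-0.5,1,0,0,0,0,0.4],[-0.5,1,0,0,0,0,0.4],[0,0,0,0,0,0,0.4]])

```text
t: 50.9
tool_pos: [0.4559, 0.2424, 0.194]
tool_rot: [-2.12, -2.319, -0.003]
contact_force: [0.2, -1.1, -0.3]
opening: 0.0336
```

Run:
```python
from h import *
obs()
fa=[snap('side') for _ in range(4)];fb=[snap('top') for _ in range(4)]
a,b=fa[-1],fb[-1]
ia=np.mean([f['frame'].astype(float) for f in fa],0);ib=np.mean([f['frame'].astype(float) for f in fb],0)
S=lambda im,r,c,h,w,s:np.clip(cv2.resize(im[r:r+h,c:c+w]*1.4,None,fx=s,fy=s,interpolation=cv2.INTER_CUBIC),0,255).astype(np.uint8)
cv2.imwrite('pics/l_top.png',S(ib,165,215,105,145,5.5)); cv2.imwrite('pics/l_side.png',S(ia,135,225,95,105,6.3))
cv2.imwrite('pics/l_top2.png',S(ib,200,215,55,60,10))
for n in('lever_handle','lever_pivot','lever_point','pin','beaker','pot','brush'):
    print(n,[[(q,np.round(x,1).tolist()) for q,x in mk(p,n)] for p in(a,b)])
```

```text
t 50.9 pos [0.4559 0.2424 0.194 ] rot [-2.12  -2.319 -0.003] q [ 3.440e-01 -1.860e-01  1.903e+00  1.000e-03  1.423e+00  2.540e-01] F [ 0.2 -1.1 -0.3] op 0.033567076684386Traceback (most recent call last):
  File "<stdin>", line 10, in <module>
  File "h.py", line 27, in mk
    return [(round(m['p'],2),np.array(m['position'])*[512,384]) for m in ctrl.mark_of(p,n)]
                                                                         ~~~~~~~~~~~~^^^^^
ValueError: only the last four pictures can be asked about
```

View pics/l_top.png

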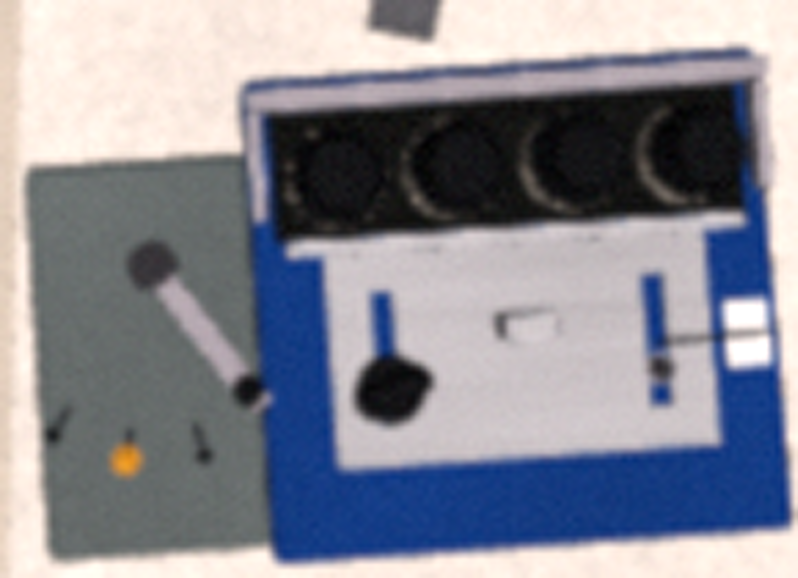

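View pics/l_side.png

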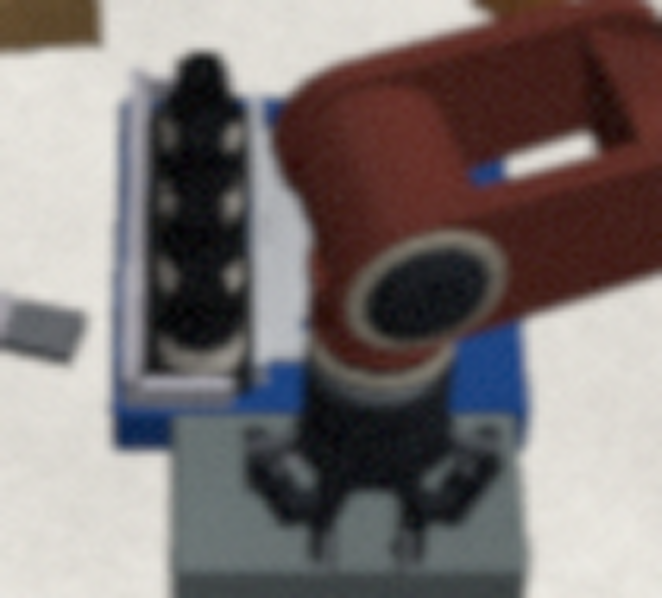

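View pics/l_top2.png

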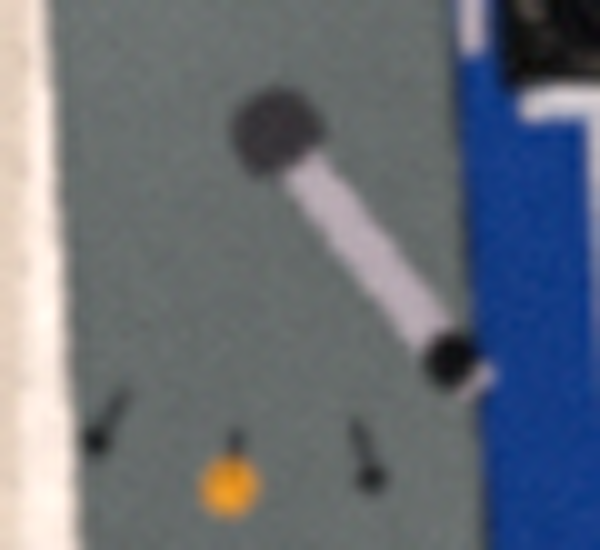

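Run:
```python
from h import *
b=snap('top')
Q=lambda u,v:(214.55+u/10,199.55+v/10)
piv=onz(b,Q(277,131),.062); 
for z in(.095,.105): h=onz(b,Q(452,358),z); print('handle',z,h, np.linalg.norm((h-piv)[:2]), np.degrees(np.arctan2(*(h-piv)[[1,0]])))
ang=lambda X:np.arctan2(X[1]-piv[1],X[0]-piv[0])
print('piv',piv)
for n,uv,z in(('pin',(230,487),.06),('n04',(372,478),.052),('n12',(97,440),.052),('tip',(480,388),.06)):
    X=onz(b,Q(*uv),z); print(n,X,np.linalg.norm((X-piv)[:2]),np.degrees(ang(X)))
th0=ang(onz(b,Q(452,358),.105))
for k in(0,.4,.8,.9):
    print(k,np.degrees(th0-k),piv[:2]+.085*np.array([np.cos(th0-k),np.sin(th0-k)]))
```

```text
handle 0.095 [0.45653762 0.02582405 0.095     ] 0.08427877534146588 -140.4588339374448
handle 0.105 [0.45720057 0.02589224 0.105     ] 0.08372492641387373 -140.20599333000456
piv [0.52153066 0.07947865 0.062     ]
pin [0.41451107 0.09166389 0.06      ] 0.1077110662829437 173.50428256051248
n04 [0.4171412  0.04916142 0.052     ] 0.10870277971951585 -163.8054225480847
n12 [0.42710517 0.13270582 0.052     ] 0.10839421278485468 150.59026444875548
tip [0.44538549 0.01701795 0.06      ] 0.09848566377581869 -140.63850213813902
0 -140.20599333000456 [0.45622087 0.02507616]
0.4 -163.1243051352375 [0.44019103 0.05480347]
0.8 -186.04261694047042 [0.43700293 0.08842645]
0.9 -191.77219489177867 [0.43831851 0.09682044]
```

>>> carry_out(series=[[0,-0.97,0,0,0,0,0.5],[0,-0.97,0,0,0,0,0.5],[0,-0.97,0,0,0,0,0.5],[0,-0.97,0,0,0,0,0.5],[0,-0.97,0,0,0,0,0.5],[0,-0.97,0,0,0,0,0.5],[0,-0.97,0,0,0,0,0.5],[0,-0.97,0,0,0,0,0.5],[0,-0.9,0,0,0,0,0.5],[0,0,-1,0,0,0,0.5],[0,0,-1,0,0,0,0.5],[0,0,0,0,0,0,0.5]])

```text
t: 52.55
tool_pos: [0.4542, 0.0234, 0.139]
tool_rot: [-2.121, -2.309, 0.007]
contact_force: [-0.9, -0.8, -0.5]
opening: 0.043
```

```bash
python3 look.py l1 140 230 180 210
```

```text
t 52.55 pos [0.4542 0.0234 0.139 ] rot [-2.121 -2.309  0.007] q [-0.112 -0.293  2.086 -0.     1.356 -0.197] F [-0.9 -0.8 -0.5] op 0.04297494874996253
beta 1.6556052104985868 zaxis [-0.007  0.001 -1.   ]
side [280. 228.] [0.4652 0.1533]
```

View pics/l1.png

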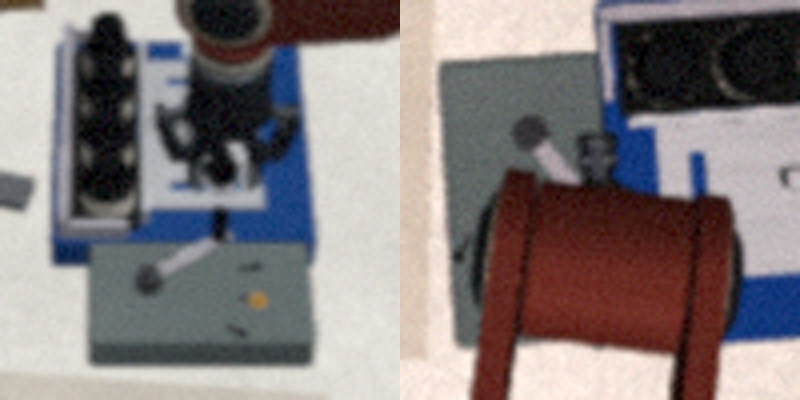

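>>> carry_out(series=[[0,0.05,-0.8,0,0,0,0.5],[0,0,-0.8,0,0,0,0.5],[0,0,-0.7,0,0,0,0.5],[0,0,-0.5,0,0,0,0.5],[0,0,0,0,0,0,0.5],[0,0,0,0,0,0,0],[0,0,0,0,0,0,0],[0,0,0,0,0,0,0],[0,0,0,0,0,0,0]], grip_force=40)

```text
t: 53.55
tool_pos: [0.4559, 0.0238, 0.0742]
tool_rot: [-2.123, -2.315, 0.007]
contact_force: [-8.7, -3.7, 6.9]
opening: 0.0149
```

>>> carry_out(series=[[-0.19,0.28,0,0,0,0,0],[-0.19,0.28,0,0,0,0,0],[-0.13,0.31,0,0,0,0,0],[-0.13,0.31,0,0,0,0,0],[-0.07,0.33,0,0,0,0,0],[-0.07,0.33,0,0,0,0,0],[0,0.34,0,0,0,0,0],[0,0.34,0,0,0,0,0],[0,0,0,0,0,0,0],[0,0,0,0,0,0,0]])

```text
t: 54.55
tool_pos: [0.4356, 0.0888, 0.0741]
tool_rot: [-2.121, -2.311, 0.004]
contact_force: [-11.9, 2.0, 9.0]
opening: 0.0148
```

```bash
python3 look.py l2 140 230 180 190
```

```text
t 54.55 pos [0.4356 0.0888 0.0741] rot [-2.121 -2.311  0.004] q [ 3.200e-02 -2.380e-01  2.158e+00  2.000e-03  1.227e+00 -5.400e-02] F [-11.9   2.    9. ] op 0.014841397466410871
beta 1.6567189168490477 zaxis [-0.006  0.001 -1.   ]
side [279.5 228. ] [0.4671 0.1536]
```

View pics/l2.png

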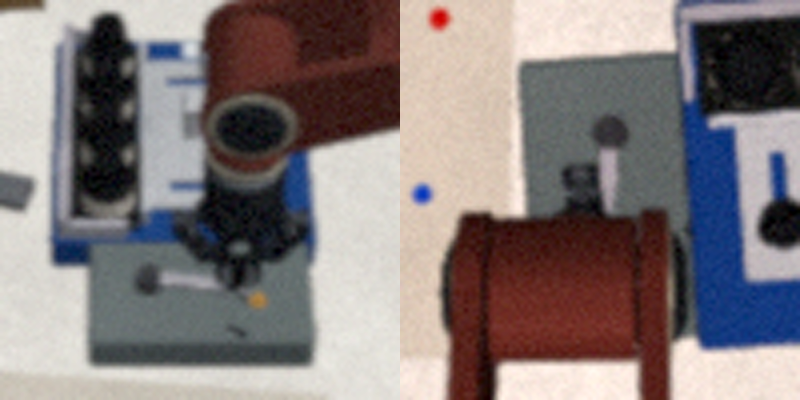

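>>> carry_out(series=[[0,0,0,0,0,0,0.4],[0,0,0,0,0,0,0.45],[0,0,0,0,0,0,0.5],[0,0,0.5,0,0,0,0.5],[0,0,1,0,0,0,0.5],[0,0,1,0,0,0,0.5],[0,0,1,0,0,0,0.5],[0,0,1,0,0,0,0.5],[0,1,0.3,0,0,0,0.5],[0,1,0,0,0,0,0.5],[0,1,0,0,0,0,0.5],[0,1,0,0,0,0,0.5]])

```text
t: 55.85
tool_pos: [0.4377, 0.1889, 0.1943]
tool_rot: [2.124, 2.314, 0.002]
contact_force: [0.1, -0.2, -0.6]
opening: 0.0427
```

>>> carry_out(series=[[0,1,0,0,0,0,0.5],[0,1,0,0,0,0,0.5],[0,1,0,0,0,0,0.5],[0,1,0,0,0,0,0.5],[0,1,0,0,0,0,0.5],[0,1,0,0,0,0,0.5],[0,1,0,0,0,0,0.5],[0,1,0,0,0,0,0.5],[0,0,0,0,0,0,0.5],[0,0,0,0,0,0,0.5]])

```text
t: 56.85
tool_pos: [0.4374, 0.3881, 0.1935]
tool_rot: [2.123, 2.315, 0.0]
contact_force: [0.3, -0.7, -0.7]
opening: 0.0428
```

Run:
```python
from h import *
obs()
fb=[snap('top') for _ in range(4)];fa=[snap('side') for _ in range(4)];b=fb[0]
ia=np.mean([f['frame'].astype(float) for f in fa],0);ib=np.mean([f['frame'].astype(float) for f in fb],0)
S=lambda im,r,c,h,w,s:np.clip(cv2.resize(im[r:r+h,c:c+w]*1.4,None,fx=s,fy=s,interpolation=cv2.INTER_CUBIC),0,255).astype(np.uint8)
cv2.imwrite('pics/m_top.png',S(ib,165,215,105,145,5.5)); cv2.imwrite('pics/m_side.png',S(ia,120,180,130,170,4.6))
```

```text
t 56.85 pos [0.4374 0.3881 0.1935] rot [2.123 2.315 0.   ] q [ 0.599 -0.016  1.747 -0.     1.411  0.512] F [ 0.3 -0.7 -0.7] op 0.04277866688253185
```

View pics/m_top.png

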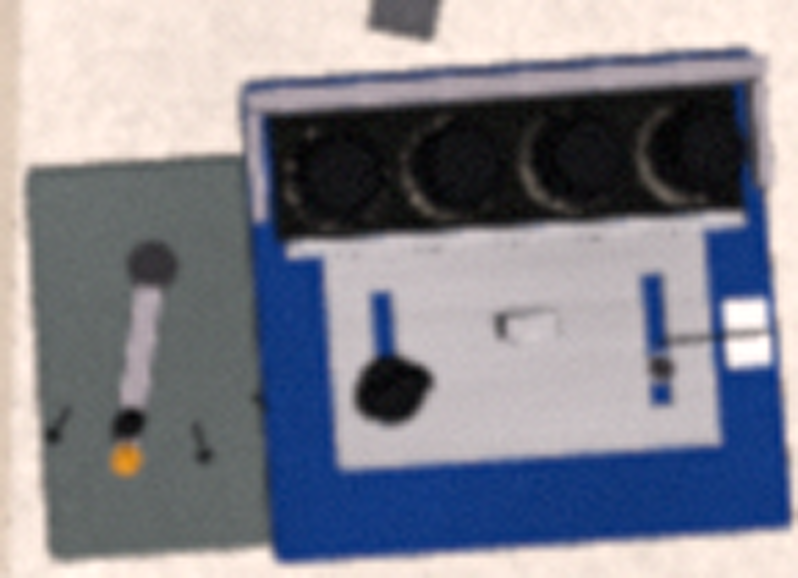

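View pics/m_side.png

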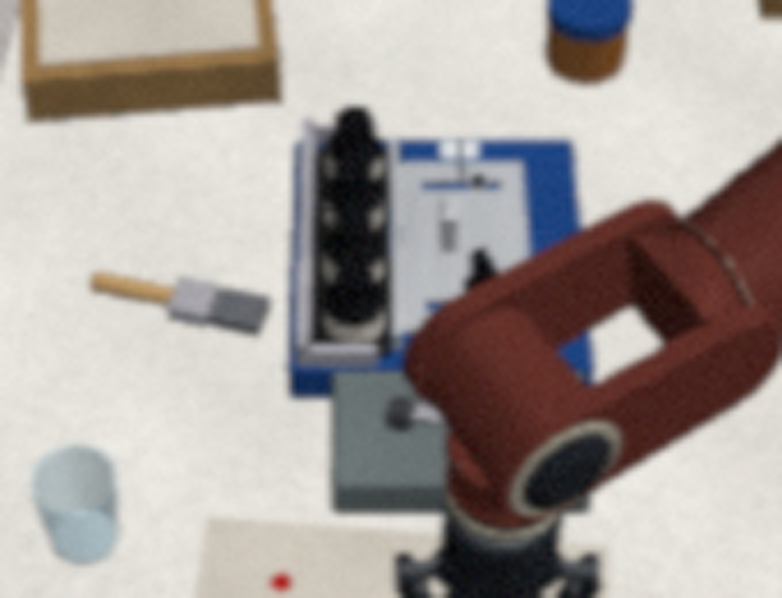

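Run:
```python
from h import *
print(ctrl.finish_job());
```

```text
the job is handed in; nothing more can be done
None
```

I finished the whole job in the order you asked and handed it in at about 57 s; no verdict came back.

- **Knob, slackened:** I turned it anticlockwise about 1.2 rad until it reached its slack end.
- **Fence:** I slid it about 30 mm towards the rail. In the last pictures its black line meets the mark line, by my estimate within about 1 mm (the limit is 4 mm).
- **Knob, tightened:** I turned it back clockwise about 1.24 rad to the end stop. The knob looks the same as at the start, when it was tight.
- **Bottles:** All four black bottles from the sheet stand upright in the bay, roughly 64 mm apart. One was knocked about 35 mm aside during the run; I located it again before picking it up.
- **Lever:** I swung it to 0.8 rad after everything else, and its tip stands at the brass pin.

In the final pictures the gripper is clear of everything. The pot, brush and beaker show no sign of having moved, though I checked that only by eye.

**Readings that disagreed:**
- The side camera put the bottles about 6 mm further along y than the top camera did. I stayed close to the top camera's figures, and all the grasps held.
- The networks found no pin in either picture. I located it by its colour and its 108 mm distance from the lever's pivot, which agreed.

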